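# Change over the jigsaw cutter

## Robot

A 6-joint arm with a two-finger parallel gripper is mounted at the origin on the work surface. World frame = base frame: x ahead of the robot, y to its left, z up, the work surface at z = 0. Lengths are in m, angles in rad, forces in N, time in s.
With the tool pointing down it reaches from about 0.35 to 0.85 m from the base axis. Payload 8.1 kg.
Tool frame: the origin (TCP) lies midway between the tips of the shut fingers; the grasp point (between the pads) lies robot.tcp_to_grasp behind it (robot.tcp_to_grasp is the distance from the TCP to the grasp point, in m); y points along the fingers, z is the direction in which the jaws open and shut, and the axes are right-handed (so a half turn about y gives the same grasp; the last joint's range is limited). The gripper opens to 85 mm and grips with 20 to 120 N. Pads are 22 mm wide; open, the fingers measure 114 mm over their backs; the gripper's body (76 mm by 85 mm) begins 54 mm behind the grasp point. The pads swing forward as they close: fully open they stand 13 mm farther back than shut.
Start: joints at [1.135, 0.13, 1.488, -0, 1.523, -0.085], TCP at [0.206, 0.563, 0.231] pointing down, gripper open.
Joint ranges: [-2.96, 2.96], [-0.89, 2.26], [0.02, 2.5], [-1.34, 4.48], [0, 2.73], [-2.66, 2.66]. Speed limits (rad/s): [2.39, 2.39, 2.79, 3.14, 3.14, 3.14].

## Interface

Orientations are given as a rotation vector (axis times angle).
In Python, from rig import robot gives the robot as it stands.
- The arm moves only by the tool arm_command, never from a script. Its argument "moves" is a list of rows, each an object of numbers: "tx", "ty", "tz": the shift along the tool's x, y, z in units of 50 mm (1.0 is 50 mm); "wx", "wy", "wz": the turn, a rotation vector about the tool's x, y, z in units of 8 degrees (1.0 is 8 degrees); "gripper": the closure, from 0 (fully open) to 1 (shut). A call has 1 to 12 rows; each row is the pose to reach, as a shift and turn from the pose measured when the call began, along the tool's axes at that moment; what a row does not reach only later rows make up. A row lasts 1/10 s, in which the tool goes at most 50 mm and 8.59 degrees, less where a joint would pass 70% of its speed; a pose out of reach is approached as far as the arm can. A call with a gripper value outside its range is refused whole. The fingers move at their own pace and stop on an object; "force" is the grip in N (left out, the last holds). Time passes only in rows, so rows that repeat a pose let the fingers close. It gives the time, the measured TCP pose, the force and the opening at its end, in the units of the state.
- robot.read_state(): the state, without advancing time (a new reading comes with each control period).
- robot.snapshot(name): name is "scene" or "side" or "wrist"; returns a dict with "img" (400x640x3 uint8, red, green, blue), "depth" (400x640 float32, m along the optical axis (not along the pixel's ray), 0 where there is no reading), "vertical_fov" (degrees; the focal length in pixels is half the picture's height over the tangent of half this angle, whatever the lens; pixels are square), "cx", "cy" (the principal point, pixels), "D" ([k1, k2, p1, p2, k3] as OpenCV has them; the pictures are not rectified), "extrinsics" (4x4, takes a point from camera to world coordinates). Camera axes: x right, y up, looking along -z (the intrinsics and any distortion apply to the point x, -y, -z); pixel columns grow to the right and rows downward; lengths in m; the calibration is good to about 2 mm. A picture is of the moment at which its call begins.
- robot.close_job(): hands the job in, once; it reports no verdict.
The state is a dict: "time": time; "q": joint angles; "joint_velocities": joint speeds; "effort": joint torques, N m; "tcp_pos": TCP position; "tool_rot": TCP orientation; "force": force on the tool from outside, world axes, zero at the start; "wrist_torque": the same for the moment, N m; "width": finger opening in m.
Only numpy, scipy, OpenCV 4.12 (cv2) and the standard library are available. Lean on these libraries where they do the work, as an engineer would, in place of code of your own. Each camera call takes 0.05 s, during which the arm holds its last target. There are 200 camera calls.

## Task

Stop the jigsaw cutter by sliding its speed slider to the zero end on the robot's right, and leave it there while you put every finished piece from the catch tray in the tote and slide every blank board from the stock stand upright and fully home into the feed magazine, one to a slot, any slot. Only when all that is done, slide the speed slider to the white pointer beside its track. Leave the other things on the bench where they are.

Things in the scene. Friction and masses are not known exactly. Their poses are not given: they have to be found in the camera images.
- blank0: blank grey board (two or three are present), an upright slab 90 mm (x) by 14 mm (y) by 120 mm tall (z), standing on edge in the stock stand at the start. Origin: centre of its lower edge face. 80 to 130 g. It is taken by its two broad faces (14 mm apart, across y) near the top, from above
- blank1: blank grey board (two or three are present), an upright slab 90 mm (x) by 14 mm (y) by 120 mm tall (z), standing on edge in the stock stand at the start. Origin: centre of its lower edge face. 80 to 130 g. It is taken by its two broad faces (14 mm apart, across y) near the top, from above
- blank2: blank grey board (two or three are present), an upright slab 90 mm (x) by 14 mm (y) by 120 mm tall (z), standing on edge in the stock stand at the start. Origin: centre of its lower edge face. 80 to 130 g. It is taken by its two broad faces (14 mm apart, across y) near the top, from above
- stand: fixed wooden stock stand, 110 mm (x) by 190 mm (y), with three shallow places 60 mm apart along its y; the boards stand on its 6 mm floor, between wooden cheeks that reach 30 mm above the table. May change places with the magazine. Origin: centre of its underside
- magazine: fixed metal feed magazine of the cutter, base 116 mm (x) by 190 mm (y), three upright tight slots 60 mm apart along its y (points slot0, slot1, slot2), open at the top. Slot: 16.5 mm across (y), 96 mm long (x); walls reach 61 mm above the table, with flared lips on the long sides up to 71 mm that open to about 30 mm. A board seated fully home stands on the slot floor and sticks out 65 mm above the walls. Any slot may take any one board. Origin: centre of its underside
- slot0 (a point): centre of the floor of a magazine slot, 6 mm above the table, the slot toward the magazine's -y end; x along the slot, y across it, z up. A seated board has its origin here
- slot1 (a point): centre of the floor of a magazine slot, 6 mm above the table, the middle slot; x along the slot, y across it, z up. A seated board has its origin here
- slot2 (a point): centre of the floor of a magazine slot, 6 mm above the table, the slot toward its +y end; x along the slot, y across it, z up. A seated board has its origin here
- piece0: finished chunky jigsaw piece of plain grey board (two to four are present), 14 mm thick and flat, 58 mm long along its x with the round tab (+x end, reaching 34 mm from the origin), two prongs at the -x end reaching 24 mm from the origin, and two flat parallel sides 44 mm apart across its y. Starts lying in the catch tray at any yaw. Origin: centre of its underside; z up. 18 to 29 g
- piece1: finished chunky jigsaw piece of plain grey board (two to four are present), 14 mm thick and flat, 58 mm long along its x with the round tab (+x end, reaching 34 mm from the origin), two prongs at the -x end reaching 24 mm from the origin, and two flat parallel sides 44 mm apart across its y. Starts lying in the catch tray at any yaw. Origin: centre of its underside; z up. 18 to 29 g
- piece2: finished chunky jigsaw piece of plain grey board (two to four are present), 14 mm thick and flat, 58 mm long along its x with the round tab (+x end, reaching 34 mm from the origin), two prongs at the -x end reaching 24 mm from the origin, and two flat parallel sides 44 mm apart across its y. Starts lying in the catch tray at any yaw. Origin: centre of its underside; z up. 18 to 29 g
- piece3: finished chunky jigsaw piece of plain grey board (two to four are present), 14 mm thick and flat, 58 mm long along its x with the round tab (+x end, reaching 34 mm from the origin), two prongs at the -x end reaching 24 mm from the origin, and two flat parallel sides 44 mm apart across its y. Starts lying in the catch tray at any yaw. Origin: centre of its underside; z up. 18 to 29 g
- tray: fixed flat aluminium catch tray in front of the cutter's chute, 200 mm (x) by 260 mm (y), floor 3 mm thick, edge lip 8 mm high above the table. Origin: centre of its underside
- tote: fixed open grey plastic tote, 210 mm (x) by 230 mm (y), 65 mm tall, walls and floor 5 mm thick. Origin: centre of its underside
- tote_in (a point): centre of the tote's inner floor, 5 mm above the table; axes as the tote's
- speed (a joint): position of the cutter's speed slider along its track, m: 0 at the zero (stop) end, which is the -y end (the robot's right), growing toward +y (the robot's left) to 0.12. Stays where it is left; about 1.5 N to move
- speed_top (a point): centre of the top of the slider's black grip, 54.5 mm above the table. The grip is a block 28 mm (x, across the track) by 20 mm (y, along the track) by 40 mm tall on a fixed aluminium track 40 mm wide, 170 mm long and 14 mm high. The point's y runs along the track toward higher speed
- mark (a point): tip of the fixed white T-shaped pointer, 10 mm high, lying on the table against the far (+x) side of the slider's track; its y runs along the track. The grip is at the mark when its centre has the same place along the track as this point
- glue: bystander: white glue bottle, 54 mm across, 140 mm tall. Origin: underside centre
- tape: bystander: cardboard ring, 90 mm across, 24 mm tall. Origin: underside centre
- sander: bystander: cork sanding block 100 by 65 by 32 mm. Origin: underside centre
- varnish: bystander: can 72 mm across, 90 mm tall. Origin: underside centre

How it is judged:
By the outcome, as a careful person would: the job done as asked, in the order asked, and still so for the second after the job is handed in, with the robot touching nothing.
Of blank0, blank1, blank2 only 2 to 3 are there at a start; the rules pass over those that are not, and their reading is None.
Of piece0, piece1, piece2, piece3 only 2 to 4 are there at a start; the rules pass over those that are not, and their reading is None.
At some moment in a run one of piece0, piece1, piece2, piece3 may be knocked a few centimetres aside while the robot is not near it.
It also fails if it takes over 210 s, if anything falls off the work surface, if the arm or the gripper's body presses on something with over 40 N, if the wrist force passes 120 N, or if a joint passes its speed limit or range.

## Working session

There is one attempt and no reset: what is moved stays moved. The work goes in short steps, Python scripts to look and compute and a tool call to move; the robot and the scene stay as the last step left them, time stands still between calls to the robot, and variables do not carry over. Pictures are saved under pics/ and viewed, about 12 in all and at most 16, crops included, and the job is handed in when it is done.

Besides the shell and the picture viewer there is one more tool, called after "Call:" as name(argument=value, ...), one argument or row to a line, values as JSON. arm_command: Moves the arm, as the interface text tells. Its arguments: {"type":"object","properties":{"moves":{"type":"array","items":{"type":"object","properties":{"tx":{"type":"number"},"ty":{"type":"number"},"tz":{"type":"number"},"wx":{"type":"number"},"wy":{"type":"number"},"wz":{"type":"number"},"gripper":{"type":"number"}}}},"force":{"type":"number"}},"required":["moves"]}

```bash
mkdir -p pics; ls
cat > h.py <<'E'
import numpy as np, cv2
from rig import robot
from scipy.spatial.transform import Rotation as R
def snap(name,fn=None):
    s=robot.snapshot(name)
    if fn: cv2.imwrite('pics/'+fn,s['img'][:,:,::-1])
    return s
def K(s):
    f=200/np.tan(np.radians(s['vertical_fov'])/2)
    return np.array([[f,0,s['cx']],[0,f,s['cy']],[0,0,1]])
def cloud(s):
    h,w=s['depth'].shape
    u,v=np.meshgrid(np.arange(w),np.arange(h))
    p=cv2.undistortPoints(np.stack([u,v],-1).reshape(-1,1,2).astype(np.float64),K(s),np.array(s['D'],float)).reshape(h,w,2)
    d=s['depth']
    c=np.stack([p[...,0]*d,-p[...,1]*d,-d],-1)
    E=np.array(s['extrinsics'])
    P=c@E[:3,:3].T+E[:3,3]
    P[d==0]=np.nan
    return P
def topdown(P,img,x0=.15,x1=.95,y0=-.65,y1=.65,res=.002):
    # image: up = +x, left = +y ; highest point wins
    m=np.isfinite(P[...,0]); p=P[m]; c=img[m]
    o=np.argsort(p[:,2]); p=p[o]; c=c[o]
    r=((x1-p[:,0])/res).astype(int); q=((y1-p[:,1])/res).astype(int)
    H=int((x1-x0)/res); W=int((y1-y0)/res)
    k=(r>=0)&(r<H)&(q>=0)&(q<W)
    I=np.zeros((H,W,3),np.uint8); Z=np.full((H,W),np.nan)
    I[r[k],q[k]]=c[k]; Z[r[k],q[k]]=p[k][:,2]
    return I,Z
E
python3 - <<'E'
from h import *
s=snap('scene','scene0.png'); t=snap('side','side0.png')
st=robot.read_state(); print({k:np.round(v,3) for k,v in st.items()}, robot.tcp_to_grasp)
print(R.from_rotvec(st['tool_rot']).as_matrix().round(3) if len(np.ravel(st['tool_rot']))==3 else st['tool_rot'])
for x in(s,t): print(np.round(x['extrinsics'],3))
E
```

```text
pics
{'time': np.float64(0.1), 'q': array([ 1.135,  0.131,  1.489,  0.   ,  1.523, -0.085]), 'joint_velocities': array([ 0.   , -0.002, -0.005, -0.   , -0.002, -0.   ]), 'effort': array([ 1.0000e-03, -5.7096e+01, -5.0194e+01, -0.0000e+00,  8.0000e-03,
        0.0000e+00]), 'tcp_pos': array([0.206, 0.563, 0.23 ]), 'tool_rot': array([-1.555,  0.276, -0.275]), 'force': array([-0.659,  0.712,  0.485]), 'wrist_torque': array([ 0.014, -0.015,  0.037]), 'width': np.float64(0.086)} 0.0187
[[ 0.939 -0.001  0.344]
 [-0.344 -0.002  0.939]
 [-0.    -1.    -0.002]]
[[ 0.363 -0.769  0.527  1.365]
 [ 0.932  0.295 -0.212 -0.426]
 [ 0.008  0.568  0.823  1.346]
 [ 0.     0.     0.     1.   ]]
[[ 9.990e-01  3.100e-02 -4.400e-02  4.830e-01]
 [-5.300e-02  5.560e-01 -8.300e-01 -1.166e+00]
 [-1.000e-03  8.310e-01  5.570e-01  8.000e-01]
 [ 0.000e+00  0.000e+00  0.000e+00  1.000e+00]]
```

View pics/scene0.png

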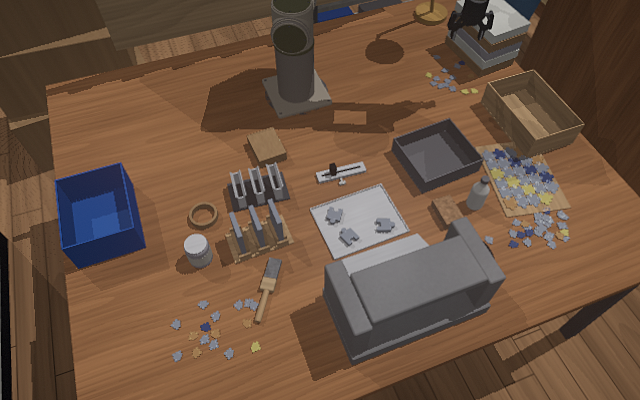

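View pics/side0.png

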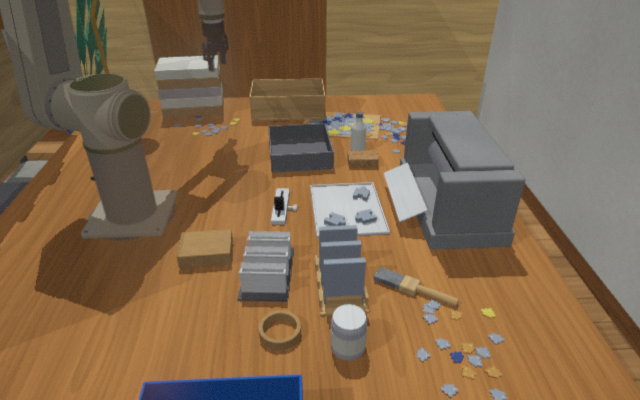

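The scene picture shows the magazine at about (258,185) and the stand with 3 boards at (258,225). The tray has 3 pieces at (335,215), (348,237) and (385,225). The slider is at (333,170), the white pointer at (342,182) and the tote at (437,155). The side view agrees. Next I make a merged metric top-down map.

Run:
```python
from h import *
s=snap('scene'); t=snap('side')
P=np.concatenate([cloud(s).reshape(-1,3),cloud(t).reshape(-1,3)]);C=np.concatenate([s['img'].reshape(-1,3),t['img'].reshape(-1,3)])
np.save('P.npy',P);np.save('C.npy',C)
I,Z=topdown(P,C,.2,.8,-.4,.4,.0025)
H=np.nan_to_num(Z)
I=cv2.resize(I,None,fx=2.3,fy=2.3,interpolation=cv2.INTER_NEAREST)
k=2.3/.0025
for x in np.arange(.2,.8,.1): cv2.line(I,(0,int((.8-x)*k)),(I.shape[1],int((.8-x)*k)),(255,0,0),1)
for y in np.arange(-.4,.4,.1): cv2.line(I,(int((.4-y)*k),0),(int((.4-y)*k),I.shape[0]),(0,255,0),1)
cv2.imwrite('pics/top.png',I[:,:,::-1]); print(I.shape)
```

```text
(552, 736, 3)
```

View pics/top.png

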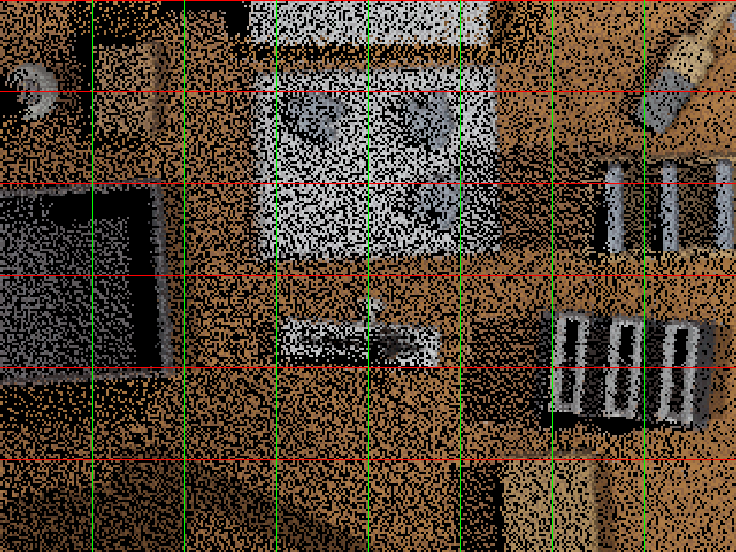

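The map shows the tray, the pieces at about (0.67,0.055), (0.67,-0.065) and (0.58,-0.075), the boards at y -0.27/-0.33/-0.39, the magazine at about (0.39,-0.28), and the slider at (0.42,-0.03). Next I fit numbers to these.

```bash
cat >> h.py <<'E'
def sel(P,x,y,z): 
    m=(P[:,0]>x[0])&(P[:,0]<x[1])&(P[:,1]>y[0])&(P[:,1]<y[1])&(P[:,2]>z[0])&(P[:,2]<z[1]); return m
def rect(p):
    p=p[:,:2]
    c=np.median(p,0); b=cv2.minAreaRect((p*1000).astype(np.float32)); return np.round(b[0],1),np.round(b[1],1),round(b[2],1),len(p)
# piece template mask fitting: piece outline in own frame (m)
def piece_mask(N=60,res=.001):
    a=np.arange(-N,N+1)*res; X,Y=np.meshgrid(a,a,indexing='ij')
    return X,Y
def clusters(p,res=.002):
    q=np.floor((p[:,:2]-p[:,:2].min(0))/res).astype(int)+2
    M=np.zeros(q.max(0)+3,np.uint8); M[q[:,0],q[:,1]]=1
    M=cv2.morphologyEx(M,cv2.MORPH_CLOSE,np.ones((3,3)))
    n,L=cv2.connectedComponents(M); l=L[q[:,0],q[:,1]]
    return [p[l==i] for i in range(1,n) if (l==i).sum()>60]
E
python3 - <<'E'
from h import *
P=np.load('P.npy');C=np.load('C.npy').astype(int)
print('table z',np.median(P[sel(P,(.3,.5),(-.18,-.1),(-.02,.02))][:,2]))
for r in [((.5,.78),(-.16,.15),(.012,.024))]:
    for c in clusters(P[sel(P,*r)]): print('piece',rect(c),np.median(c,0).round(4))
for r in [((.5,.7),(-.5,-.2),(.05,.2))]:
    for c in clusters(P[sel(P,*r)]): print('blank',rect(c),c[:,2].max().round(3), rect(c[c[:,2]>.118]))
for r in [((.3,.5),(-.4,-.17),(.055,.09))]:
    for c in clusters(P[sel(P,*r)]): print('mag',rect(c),c[:,2].max().round(3))
    c=P[sel(P,(.3,.5),(-.42,-.17),(.003,.09))];print('magall',rect(c))
for z in((.03,.07),(.047,.07)):
  c=P[sel(P,(.37,.48),(-.12,.13),z)];print('grip',rect(c),c.mean(0).round(4), (c.min(0)+c.max(0))/2)
c=P[sel(P,(.37,.45),(-.12,.13),(.009,.018))];print('track',rect(c))
m=sel(P,(.445,.49),(-.06,.06),(.006,.018));c=P[m];print('mark',rect(c),c.min(0).round(4),c.max(0).round(4))
for a in c[np.argsort(c[:,0])][::max(1,len(c)//25)]: print(a.round(4))
for r in [((.35,.65),(.15,.45),(.055,.075))]:
    c=P[sel(P,*r)];print('tote',rect(c))
E
```

```text
table z 0.0001892956722542305
piece (array([585.5, -80.2]), array([48.2, 64.6]), 52.7, 332) [ 0.5851 -0.0818  0.0166]
piece (array([668.5, -66.7]), array([60.4, 51.7]), 21.0, 344) [ 0.6704 -0.0685  0.0166]
piece (array([675.5,  59.3]), array([58. , 50.4]), 67.6, 303) [0.6777 0.0562 0.0167]
blank (array([ 575.6, -325.8]), array([95.4, 21.4]), 0.8, 971) 0.135 (array([ 574.8, -325.7]), array([93.5, 21. ]), 0.2, 411)
blank (array([ 575.6, -266.7]), array([98. , 21.1]), 1.1, 902) 0.13 (array([ 574.1, -266.4]), array([95.1, 20.7]), 1.3, 388)
blank (array([ 579., -386.]), array([95.9, 20.5]), 1.3, 1466) 0.132 (array([ 578.7, -385.6]), array([95.2, 19.8]), 1.3, 444)
blank (array([ 579.7, -488. ]), array([69.1, 23.8]), 0.1, 351) 0.095 (array([0., 0.]), array([0., 0.]), 0.0, 0)
mag (array([ 395. , -336.1]), array([ 39.2, 114.5]), 84.1, 756) 0.077
mag (array([ 402.1, -276.4]), array([ 40.6, 114. ]), 86.0, 713) 0.078
mag (array([ 408.2, -217.8]), array([ 38.4, 112.3]), 84.4, 657) 0.076
magall (array([ 400. , -294.7]), array([249.2, 199.7]), 90.0, 5619)
grip (array([427.2, -22.8]), array([34.7, 2
[... 464 characters left out ...]
374 0.0137]
[0.4462 0.0356 0.0172]
[ 0.4466 -0.0485  0.0127]
[ 0.4471 -0.0306  0.0159]
[0.4477 0.0133 0.0072]
[0.4484 0.0278 0.0068]
[0.4488 0.0463 0.0078]
[0.449  0.0087 0.0165]
[ 0.4491 -0.0073  0.0113]
[ 0.4497 -0.0278  0.0067]
[0.4501 0.0416 0.0136]
[0.4515 0.0447 0.0138]
[0.4525 0.0517 0.0119]
[0.454  0.0472 0.0157]
[ 0.455  -0.0051  0.0132]
[ 0.4579 -0.002   0.0102]
[ 0.4611 -0.0033  0.009 ]
[ 0.4637 -0.0107  0.0131]
[ 0.4667 -0.0022  0.0108]
[ 0.4683 -0.0025  0.0064]
[ 0.4694 -0.0131  0.0075]
[0.4697 0.0078 0.011 ]
[ 0.4723 -0.0114  0.0062]
[0.4726 0.0076 0.0111]
[ 0.4759 -0.0056  0.0062]
[0.4797 0.     0.0083]
tote (array([491.2, 335.8]), array([217.5, 240.6]), 3.9, 989)
  return _methods._mean(a, axis=axis, dtype=dtype,
  ret = um.true_divide(
```

```bash
cat >> h.py <<'E'
def rows(*wps):
    """wps: (x,y,z of TCP,phi deg of tool z); prints tx ty tz wx wy wz in move units"""
    st=robot.read_state(); p=st['tcp_pos']; M=R.from_rotvec(st['tool_rot'])
    z=M.as_matrix()[:,2]; print('now',p.round(4),'phi',np.degrees(np.arctan2(z[1],z[0])).round(1),'w',round(float(st['width']),4),'F',np.round(st['force'],1),'t',round(float(st['time']),1))
    for x,y,zz,ph in wps:
        a=np.radians(ph); T=np.array([[np.sin(a),0,np.cos(a)],[-np.cos(a),0,np.sin(a)],[0,-1,0]])
        d=M.inv().apply(np.array([x,y,zz])-p)/.05
        w=(M.inv()*R.from_matrix(T)).as_rotvec(degrees=True)/8
        print(np.round(d,2),np.round(w,2))
E
python3 -c "
from h import *
rows((.40,-.02,.25,-4.2))"
```

```text
now [0.206  0.5632 0.2306] phi 69.9 w 0.0857 F [-0.5  0.4  1.3] t 0.2
[ 7.65 -0.38 -9.62] [0.01 9.26 0.  ]
```

Call:
arm_command(
  moves=[
    {"tx": 7.65, "ty": -0.38, "tz": -9.62, "wx": 0, "wy": 9.26, "wz": 0, "gripper": 0},
    {"tx": 7.65, "ty": -0.38, "tz": -9.62, "wy": 9.26, "gripper": 0},
    {"tx": 7.65, "ty": -0.38, "tz": -9.62, "wy": 9.26, "gripper": 0},
    {"tx": 7.65, "ty": -0.38, "tz": -9.62, "wy": 9.26, "gripper": 0},
    {"tx": 7.65, "ty": -0.38, "tz": -9.62, "wy": 9.26, "gripper": 0},
    {"tx": 7.65, "ty": -0.38, "tz": -9.62, "wy": 9.26, "gripper": 0},
    {"tx": 7.65, "ty": -0.38, "tz": -9.62, "wy": 9.26, "gripper": 0},
    {"tx": 7.65, "ty": -0.38, "tz": -9.62, "wy": 9.26, "gripper": 0},
    {"tx": 7.65, "ty": -0.38, "tz": -9.62, "wy": 9.26, "gripper": 0},
    {"tx": 7.65, "ty": -0.38, "tz": -9.62, "wy": 9.26, "gripper": 0},
    {"tx": 7.65, "ty": -0.38, "tz": -9.62, "wy": 9.26, "gripper": 0},
    {"tx": 7.65, "ty": -0.38, "tz": -9.62, "wy": 9.26, "gripper": 0},
  ],
)

```text
invalid input
```

Run:
```python
from h import *
rows((.428,-.022,.12,-4.2))
s=snap('wrist','w1.png'); print(np.round(s['extrinsics'],3),s['vertical_fov'])
```

```text
now [0.206  0.5632 0.2306] phi 69.9 w 0.0857 F [-0.5  0.4  1.3] t 0.2
[ 8.19  2.22 -9.46] [0.01 9.26 0.  ]
[[ 0.344 -0.899 -0.271  0.135]
 [ 0.939  0.33   0.099  0.589]
 [ 0.    -0.288  0.957  0.374]
 [ 0.     0.     0.     1.   ]] 62.09996434528232
```

View pics/w1.png

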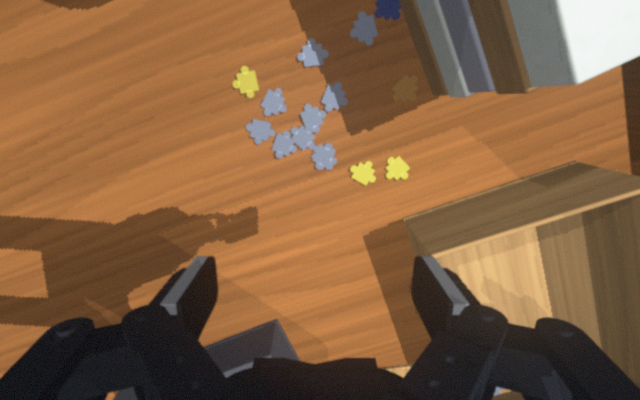

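The wrist picture is from the start pose, because the move was refused. The fingers are at the bottom, at (190,300) and (440,300). I retry with all keys present.

Call:
arm_command(
  moves=[
    {"tx": 1.0, "ty": 0, "tz": -1.0, "wx": 0, "wy": 1.0, "wz": 0, "gripper": 0.0},
    {"tx": 2.0, "ty": 0, "tz": -2.0, "wx": 0, "wy": 2.0, "wz": 0, "gripper": 0.0},
  ],
)

```text
time: 0.45
tcp_pos: [0.2478, 0.472, 0.2298]
tool_rot: [-1.516, 0.496, -0.495]
force: [1.1, -0.7, 0.1]
width: 0.0856
```

```bash
python3 -c "
from h import *
rows((.40,-.02,.25,-4.2))"
```

```text
now [0.2478 0.472  0.2298] phi 53.7 w 0.0856 F [ 1.1 -0.7  0.1] t 0.5
[ 8.27 -0.38 -6.13] [0.01 7.24 0.01]
```

Call:
arm_command(
  moves=[
    {"tx": 8.27, "ty": -0.38, "tz": -6.13, "wx": 0, "wy": 7.24, "wz": 0, "gripper": 0.0},
    {"tx": 8.27, "ty": -0.38, "tz": -6.13, "wx": 0, "wy": 7.24, "wz": 0, "gripper": 0.0},
  ],
)

```text
time: 0.65
tcp_pos: [0.2777, 0.3754, 0.2342]
tool_rot: [-1.447, 0.73, -0.73]
force: [0.6, 0.0, 0.3]
width: 0.0852
```

```bash
python3 -c "
from h import *
rows((.40,-.02,.25,-4.2))"
```

```text
now [0.2777 0.3754 0.2342] phi 36.4 w 0.0852 F [0.6 0.  0.3] t 0.7
[ 7.82 -0.3  -2.72] [0.01 5.07 0.01]
```

Call:
arm_command(
  moves=[
    {"tx": 7.82, "ty": -0.3, "tz": -2.72, "wx": 0, "wy": 5.07, "wz": 0, "gripper": 0},
    {"tx": 7.82, "ty": -0.3, "tz": -2.72, "wx": 0, "wy": 5.07, "wz": 0, "gripper": 0},
    {"tx": 7.82, "ty": -0.3, "tz": -2.72, "wx": 0, "wy": 5.07, "wz": 0, "gripper": 0},
    {"tx": 7.82, "ty": -0.3, "tz": -2.72, "wx": 0, "wy": 5.07, "wz": 0, "gripper": 0},
    {"tx": 7.82, "ty": -0.3, "tz": -2.72, "wx": 0, "wy": 5.07, "wz": 0, "gripper": 0},
    {"tx": 7.82, "ty": -0.3, "tz": -2.72, "wx": 0, "wy": 5.07, "wz": 0, "gripper": 0},
    {"tx": 7.82, "ty": -0.3, "tz": -2.72, "wx": 0, "wy": 5.07, "wz": 0, "gripper": 0},
    {"tx": 7.82, "ty": -0.3, "tz": -2.72, "wx": 0, "wy": 5.07, "wz": 0, "gripper": 0},
    {"tx": 7.82, "ty": -0.3, "tz": -2.72, "wx": 0, "wy": 5.07, "wz": 0, "gripper": 0},
  ],
)

```text
time: 1.55
tcp_pos: [0.4007, -0.0241, 0.2502]
tool_rot: [-1.174, 1.264, -1.268]
force: [0.4, 1.3, 1.3]
width: 0.0856
```

Run:
```python
from h import *
rows((.428,-.022,.12,-4.2))
s=snap('wrist','w2.png'); print(np.round(s['extrinsics'],3),s['vertical_fov'])
```

```text
now [ 0.4007 -0.0241  0.2502] phi -4.4 w 0.0856 F [0.4 1.3 1.3] t 1.6
[-0.09  2.6   0.54] [-0.   -0.03  0.02]
[[ 0.997  0.074  0.022  0.405]
 [-0.078  0.954  0.289  0.05 ]
 [ 0.001 -0.29   0.957  0.393]
 [ 0.     0.     0.     1.   ]] 62.09996434528232
```

View pics/w2.png

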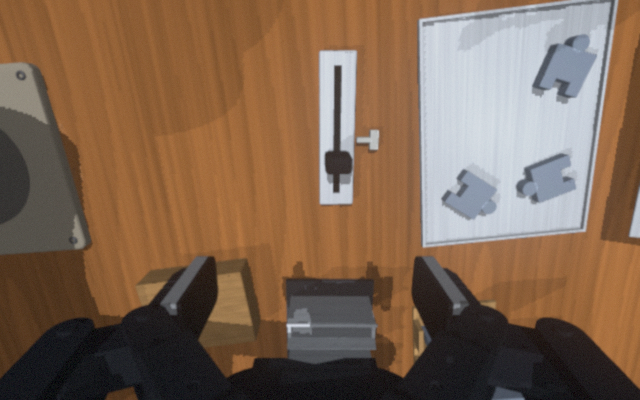

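The wrist view shows the track from (337,51) to (336,205), the grip at (338,160), the pointer at (366,140) with its stem on row 140, and pieces at (566,68), (550,178) and (470,194). I measure these with pixel-to-plane rays.

```bash
cat >> h.py <<'E'
def pix(s,uv,z):
    uv=np.asarray(uv,float).reshape(-1,1,2)
    p=cv2.undistortPoints(uv,K(s),np.array(s['D'],float)).reshape(-1,2)
    E=np.array(s['extrinsics']); d=np.c_[p[:,0],-p[:,1],-np.ones(len(p))]@E[:3,:3].T; o=E[:3,3]
    return (o+d*((z-o[2])/d[:,2])[:,None])[:,:2]
def proj(s,X):
    E=np.linalg.inv(np.array(s['extrinsics'])); c=np.asarray(X,float)@E[:3,:3].T+E[:3,3]
    return cv2.projectPoints(c*[1,-1,-1],np.zeros(3),np.zeros(3),K(s),np.array(s['D'],float))[0].reshape(-1,2)
def rectify(s,x0,x1,y0,y1,z,res=.0005):
    """metric image at height z: rows = x descending, cols = y descending"""
    xs=np.arange(x1,x0,-res); ys=np.arange(y1,y0,-res); X,Y=np.meshgrid(xs,ys,indexing='ij')
    m=proj(s,np.c_[X.ravel(),Y.ravel(),np.full(X.size,z)]).reshape(*X.shape,2).astype(np.float32)
    return cv2.remap(s['img'],m[...,0],m[...,1],cv2.INTER_LINEAR)
def template(ph,n=90,res=.001):
    a=(np.arange(n)-n//2)*res; X,Y=np.meshgrid(-a,-a,indexing='ij')
    c,s_=np.cos(ph),np.sin(ph); x=c*X+s_*Y; y=-s_*X+c*Y
    m=(x>-.024)&(x<.020)&(abs(y)<.022)
    m|=((x-.026)**2+y**2<.008**2)
    m&=~((x+.018)**2+y**2<.0085**2); m&=~((x<-.018)&(abs(y)<.006))
    return m.astype(np.float32)
def fit_piece(s,cx,cy,r=.055):
    I=rectify(s,cx-r,cx+r,cy-r,cy+r,.017,.001).astype(int)
    M=((I[...,2]-I[...,0]>8)&(I.sum(-1)<480)).astype(np.uint8)
    M=cv2.morphologyEx(M,cv2.MORPH_OPEN,np.ones((3,3)))
    n,L,S,_=cv2.connectedComponentsWithStats(M)
    k=1+np.argmax(S[1:,4]); M=(L==k).astype(np.float32)
    best=(-9,)
    for a in range(0,360,3):
        T=template(np.radians(a)); Q=cv2.matchTemplate(np.pad(M,20),T*2-1,cv2.TM_CCORR)
        _,v,_,l=cv2.minMaxLoc(Q)
        if v>best[0]: best=(v,a,l,T.sum())
    v,a,l,A=best
    return cx+r-(l[1]+45-20)*.001, cy+r-(l[0]+45-20)*.001, a, round(float(v/A),2), int(S[k,4])
E
python3 - <<'E'
from h import *
s=snap('wrist')
print('track',pix(s,[(320,51),(355,51),(320,205),(352,205),(337.5,66),(337,192)],.014).round(4))
print('mark',pix(s,[(357,140),(374,140)],.01).round(4))
print('grip',pix(s,[(338,154)],.0545).round(4))
for u,v in((566,68),(550,178),(470,194)):
    c=pix(s,[(u,v)],.017)[0]; print('piece',c.round(3),fit_piece(s,*c))
I=np.hstack([cv2.resize(rectify(s,.38,.48,-.09,.11,.0545),None,fx=1,fy=1),rectify(s,.38,.48,-.09,.11,.012)]); cv2.imwrite('pics/r2.png',I[:,:,::-1])
T=rectify(s,.52,.74,-.14,.13,.017,.001)
cv2.imwrite('pics/r2.png',np.vstack([I,cv2.resize(T,(800,650))[:400]])[:,:,::-1])
E
```

```text
track [[ 0.4148  0.0958]
 [ 0.4513  0.0929]
 [ 0.4024 -0.0735]
 [ 0.4406 -0.0765]
 [ 0.4322  0.0798]
 [ 0.4237 -0.0589]]
mark [[ 4.502e-01 -2.000e-04]
 [ 4.696e-01 -1.700e-03]]
grip [[ 0.425  -0.0071]]
piece [0.671 0.058] (np.float64(0.6670978316192546), np.float64(0.057258336712760226), 69, 0.61, 2667)
piece [ 0.67 -0.06] (np.float64(0.6678338932116037), np.float64(-0.06149376782381651), 201, 0.67, 2512)
piece [ 0.579 -0.073] (np.float64(0.5781761080970974), np.float64(-0.07468510604402426), 324, 0.77, 2299)
```

View pics/r2.png

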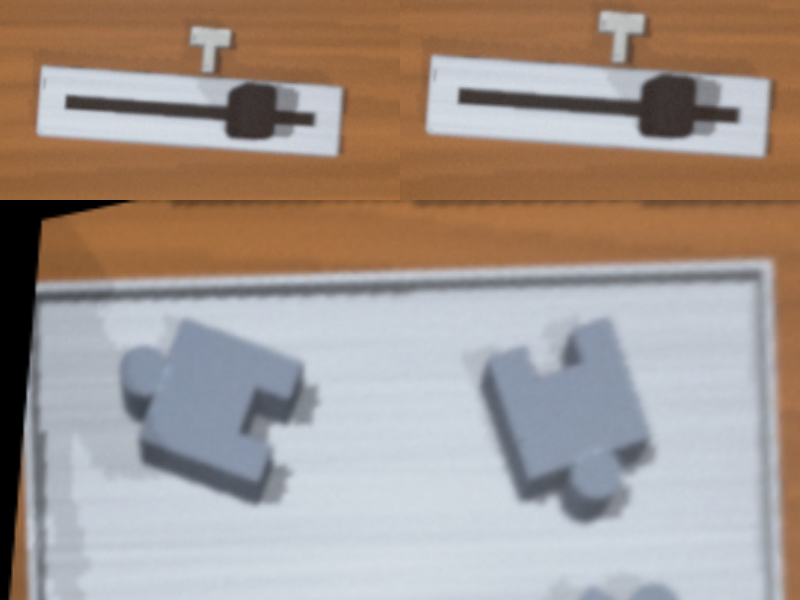

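Pointer tip at about y=0.000 (x=0.450), grip centre at about (0.4255,-0.018), zero position at about (0.4233,-0.050), track yaw about -3.8°.

```bash
python3 -c "
from h import *
rows((.426,-.018,.09,-3.8),(.426,-.018,.024,-3.8),(.4235,-.052,.024,-3.8),(.4235,-.052,.12,-3.8))"
```

```text
now [ 0.4005 -0.0223  0.2498] phi -4.4 w 0.0857 F [-1.1  0.  -0.7] t 1.6
[-0.13  3.2   0.5 ] [ 0.   -0.08  0.02]
[-0.14  4.52  0.5 ] [ 0.   -0.08  0.02]
[0.55 4.52 0.51] [ 0.   -0.08  0.02]
[0.55 2.6  0.51] [ 0.   -0.08  0.02]
```

Call:
arm_command(
  moves=[
    {"tx": -0.13, "ty": 3.2, "tz": 0.5, "wx": 0, "wy": -0.08, "wz": 0.02, "gripper": 0},
    {"tx": -0.13, "ty": 3.2, "tz": 0.5, "wx": 0, "wy": -0.08, "wz": 0.02, "gripper": 0},
    {"tx": -0.13, "ty": 3.2, "tz": 0.5, "wx": 0, "wy": -0.08, "wz": 0.02, "gripper": 0},
    {"tx": -0.13, "ty": 3.2, "tz": 0.5, "wx": 0, "wy": -0.08, "wz": 0.02, "gripper": 0},
    {"tx": -0.13, "ty": 4.0, "tz": 0.5, "wx": 0, "wy": -0.08, "wz": 0.02, "gripper": 0},
    {"tx": -0.14, "ty": 4.52, "tz": 0.5, "wx": 0, "wy": -0.08, "wz": 0.02, "gripper": 0},
    {"tx": -0.14, "ty": 4.52, "tz": 0.5, "wx": 0, "wy": -0.08, "wz": 0.02, "gripper": 0},
    {"tx": -0.14, "ty": 4.52, "tz": 0.5, "wx": 0, "wy": -0.08, "wz": 0.02, "gripper": 1},
    {"tx": -0.14, "ty": 4.52, "tz": 0.5, "wx": 0, "wy": -0.08, "wz": 0.02, "gripper": 1},
    {"tx": -0.14, "ty": 4.52, "tz": 0.5, "wx": 0, "wy": -0.08, "wz": 0.02, "gripper": 1},
    {"tx": -0.14, "ty": 4.52, "tz": 0.5, "wx": 0, "wy": -0.08, "wz": 0.02, "gripper": 1},
    {"tx": -0.14, "ty": 4.52, "tz": 0.5, "wx": 0, "wy": -0.08, "wz": 0.02, "gripper": 1},
  ],
  force=20,
)

```text
time: 2.85
tcp_pos: [0.4267, -0.0179, 0.0254]
tool_rot: [-1.176, 1.257, -1.258]
force: [-3.6, 0.7, 10.3]
width: 0.0277
```

```bash
python3 -c "
from h import *
rows((.4235,-.052,.024,-3.8),(.4235,-.052,.12,-3.8))"
```

```text
now [ 0.4267 -0.0179  0.0254] phi -3.8 w 0.0277 F [-3.6  0.7 10.3] t 2.9
[ 0.68  0.03 -0.02] [-0.01  0.   -0.  ]
[ 0.68 -1.89 -0.02] [-0.01  0.   -0.  ]
```

Call:
arm_command(
  moves=[
    {"tx": 0.2, "ty": 0, "tz": -0.0, "wx": 0, "wy": 0, "wz": 0, "gripper": 1},
    {"tx": 0.4, "ty": 0, "tz": -0.01, "wx": 0, "wy": 0, "wz": 0, "gripper": 1},
    {"tx": 0.55, "ty": 0, "tz": -0.01, "wx": 0, "wy": 0, "wz": 0, "gripper": 1},
    {"tx": 0.62, "ty": 0, "tz": -0.02, "wx": 0, "wy": 0, "wz": 0, "gripper": 1},
    {"tx": 0.66, "ty": 0, "tz": -0.02, "wx": 0, "wy": 0, "wz": 0, "gripper": 1},
    {"tx": 0.7, "ty": 0, "tz": -0.02, "wx": 0, "wy": 0, "wz": 0, "gripper": 1},
  ],
)

```text
time: 3.45
tcp_pos: [0.4242, -0.0496, 0.0256]
tool_rot: [-1.169, 1.26, -1.255]
force: [7.1, 28.4, -1.1]
width: 0.0274
```

Stalled at the zero end with 28 N at y=-0.0496, as predicted. I release, rise, and go over the nearest piece.

Run:
```python
from h import *
rows((.4235,-.05,.024,-3.8),(.424,-.05,.11,-3.8),(.578,-.075,.11,54),(.578,-.075,.002,54))
for n in('scene','side'):
    s=snap(n)
    for c in((.667,.057),(.668,-.0615),(.578,-.075)): print(n,np.round(fit_piece(s,*c),3))
```

```text
now [ 0.4242 -0.0496  0.0256] phi -3.9 w 0.0274 F [ 7.1 28.4 -1.1] t 3.5
[ 0.01  0.03 -0.01] [-0.02 -0.01 -0.06]
[-0.   -1.69  0.  ] [-0.02 -0.01 -0.06]
[ 0.29 -1.68  3.11] [-0.05 -7.24 -0.04]
[0.3  0.48 3.1 ] [-0.05 -7.24 -0.04]
scene [6.750e-01 5.500e-02 6.900e+01 8.800e-01 1.723e+03]
scene [ 6.740e-01 -6.400e-02  1.980e+02  9.200e-01  1.848e+03]
scene [ 5.830e-01 -7.800e-02  3.240e+02  9.000e-01  1.783e+03]
side [6.710e-01 4.900e-02 6.900e+01 6.000e-01 2.674e+03]
side [ 6.650e-01 -8.200e-02  2.160e+02  5.200e-01  1.394e+03]
side [ 5.810e-01 -9.700e-02  3.150e+02  4.300e-01  1.676e+03]
```

Call:
arm_command(
  moves=[
    {"tx": 0, "ty": 0, "tz": 0, "wx": 0, "wy": 0, "wz": 0, "gripper": 0},
    {"tx": 0, "ty": 0, "tz": 0, "wx": 0, "wy": 0, "wz": 0, "gripper": 0},
    {"tx": 0, "ty": 0, "tz": 0, "wx": 0, "wy": 0, "wz": 0, "gripper": 0},
    {"tx": 0, "ty": -0.8, "tz": 0, "wx": -0.02, "wy": 0, "wz": -0.06, "gripper": 0},
    {"tx": 0, "ty": -1.69, "tz": 0, "wx": -0.02, "wy": 0, "wz": -0.06, "gripper": 0},
    {"tx": 0.34, "ty": -1.68, "tz": 3.21, "wx": -0.05, "wy": -7.24, "wz": -0.04, "gripper": 0},
    {"tx": 0.34, "ty": -1.68, "tz": 3.21, "wx": -0.05, "wy": -7.24, "wz": -0.04, "gripper": 0},
    {"tx": 0.34, "ty": -1.68, "tz": 3.21, "wx": -0.05, "wy": -7.24, "wz": -0.04, "gripper": 0},
    {"tx": 0.34, "ty": -1.68, "tz": 3.21, "wx": -0.05, "wy": -7.24, "wz": -0.04, "gripper": 0},
    {"tx": 0.34, "ty": -1.68, "tz": 3.21, "wx": -0.05, "wy": -7.24, "wz": -0.04, "gripper": 0},
    {"tx": 0.34, "ty": -1.68, "tz": 3.21, "wx": -0.05, "wy": -7.24, "wz": -0.04, "gripper": 0},
    {"tx": 0.34, "ty": -1.68, "tz": 3.21, "wx": -0.05, "wy": -7.24, "wz": -0.04, "gripper": 0},
  ],
)

```text
time: 4.75
tcp_pos: [0.5828, -0.0787, 0.1094]
tool_rot: [-1.517, 0.488, -0.486]
force: [-0.0, 0.5, -0.4]
width: 0.0854
```

Run:
```python
from h import *
rows((.583,-.078,.11,54),(.583,-.078,.003,54))
s=snap('wrist'); 
I=np.hstack([rectify(s,.38,.48,-.09,.11,.014),rectify(s,.38,.48,-.09,.11,.0545)]); cv2.imwrite('pics/r3.png',np.vstack([I,cv2.resize(s['img'],(800,500))])[:,:,::-1])
```

```text
now [ 0.5828 -0.0787  0.1094] phi 54.4 w 0.0854 F [-0.   0.5 -0.4] t 4.8
[-0.   -0.01  0.01] [ 0.01  0.05 -0.01]
[-0.    2.13  0.02] [ 0.01  0.05 -0.01]
```

View pics/r3.png

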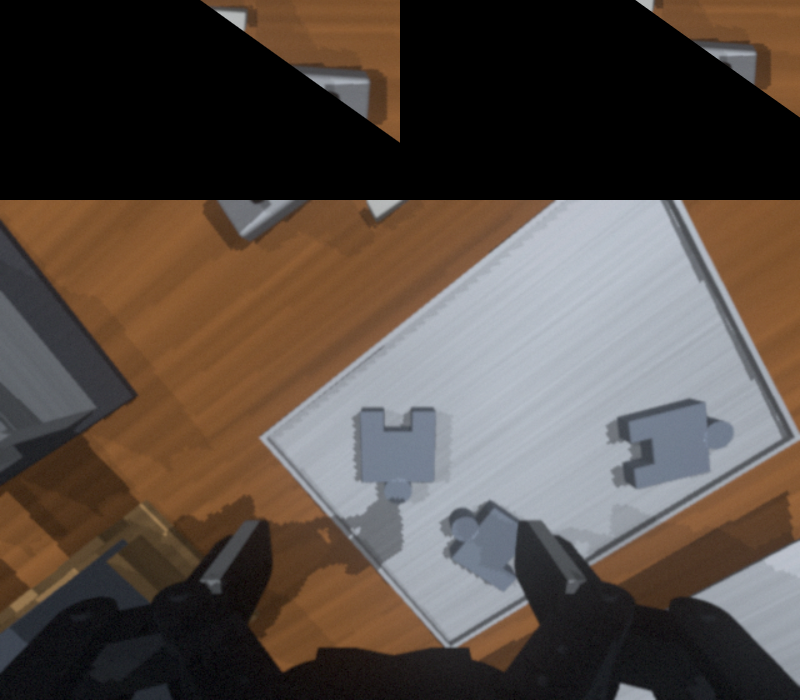

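The piece sits midway between the fingers in the view, and the track's zero end is at the top edge. I descend and grip.

Call:
arm_command(
  moves=[
    {"tx": 0, "ty": 1.0, "tz": 0.02, "wx": 0, "wy": 0.05, "wz": 0, "gripper": 0},
    {"tx": 0, "ty": 1.8, "tz": 0.02, "wx": 0, "wy": 0.05, "wz": 0, "gripper": 0},
    {"tx": 0, "ty": 2.13, "tz": 0.02, "wx": 0, "wy": 0.05, "wz": 0, "gripper": 0},
    {"tx": 0, "ty": 2.13, "tz": 0.02, "wx": 0, "wy": 0.05, "wz": 0, "gripper": 0},
    {"tx": 0, "ty": 2.13, "tz": 0.02, "wx": 0, "wy": 0.05, "wz": 0, "gripper": 1},
    {"tx": 0, "ty": 2.13, "tz": 0.02, "wx": 0, "wy": 0.05, "wz": 0, "gripper": 1},
    {"tx": 0, "ty": 2.13, "tz": 0.02, "wx": 0, "wy": 0.05, "wz": 0, "gripper": 1},
    {"tx": 0, "ty": 2.13, "tz": 0.02, "wx": 0, "wy": 0.05, "wz": 0, "gripper": 1},
    {"tx": 0, "ty": 2.13, "tz": 0.02, "wx": 0, "wy": 0.05, "wz": 0, "gripper": 1},
    {"tx": 0, "ty": 1.5, "tz": 0.02, "wx": 0, "wy": 0.05, "wz": 0, "gripper": 1},
    {"tx": 0, "ty": 0.5, "tz": 0.02, "wx": 0, "wy": 0.05, "wz": 0, "gripper": 1},
    {"tx": 0, "ty": -0.4, "tz": 0.02, "wx": 0, "wy": 0.05, "wz": 0, "gripper": 1},
  ],
  force=40,
)

```text
time: 6.0
tcp_pos: [0.5834, -0.0778, 0.1322]
tool_rot: [-1.516, 0.488, -0.488]
force: [1.5, 0.1, 0.6]
width: 0.0424
```

Run:
```python
from h import *
rows((.49,.27,.13,54),(.49,.27,.04,54),(.49,.27,.14,54))
```

```text
now [ 0.5834 -0.0778  0.1322] phi 54.3 w 0.0424 F [1.5 0.1 0.6] t 6.0
[-5.58  0.04  4.56] [0.01 0.04 0.  ]
[-5.58  1.84  4.56] [0.01 0.04 0.  ]
[-5.58 -0.16  4.56] [0.01 0.04 0.  ]
```

Call:
arm_command(
  moves=[
    {"tx": -5.93, "ty": 0.04, "tz": 5.05, "wx": 0, "wy": 0, "wz": 0, "gripper": 1},
    {"tx": -5.93, "ty": 0.04, "tz": 5.05, "wx": 0, "wy": 0, "wz": 0, "gripper": 1},
    {"tx": -5.93, "ty": 0.04, "tz": 5.05, "wx": 0, "wy": 0, "wz": 0, "gripper": 1},
    {"tx": -5.93, "ty": 0.04, "tz": 5.05, "wx": 0, "wy": 0, "wz": 0, "gripper": 1},
    {"tx": -5.93, "ty": 0.04, "tz": 5.05, "wx": 0, "wy": 0, "wz": 0, "gripper": 1},
    {"tx": -5.93, "ty": 0.04, "tz": 5.05, "wx": 0, "wy": 0, "wz": 0, "gripper": 1},
    {"tx": -5.93, "ty": 0.04, "tz": 5.05, "wx": 0, "wy": 0, "wz": 0, "gripper": 1},
    {"tx": -5.93, "ty": 0.04, "tz": 5.05, "wx": 0, "wy": 0, "wz": 0, "gripper": 1},
    {"tx": -5.93, "ty": 1.0, "tz": 5.05, "wx": 0, "wy": 0, "wz": 0, "gripper": 1},
    {"tx": -5.93, "ty": 2.0, "tz": 5.05, "wx": 0, "wy": 0, "wz": 0, "gripper": 1},
    {"tx": -5.93, "ty": 2.2, "tz": 5.05, "wx": 0, "wy": 0, "wz": 0, "gripper": 1},
    {"tx": -5.93, "ty": 2.2, "tz": 5.05, "wx": 0, "wy": 0, "wz": 0, "gripper": 1},
  ],
)

```text
time: 7.2
tcp_pos: [0.4884, 0.2993, 0.0206]
tool_rot: [-1.519, 0.491, -0.486]
force: [0.5, 1.1, -0.1]
width: 0.043
```

Run:
```python
from h import *
s=snap('scene')
for c in((.674,-.064),(.675,.055)): print(np.round(fit_piece(s,*c),3))
rows((.49,.31,.13,100),(.674,-.064,.13,108),(.675,.055,.13,159))
```

```text
[ 6.740e-01 -6.400e-02  1.980e+02  9.100e-01  1.836e+03]
[6.750e-01 5.500e-02 6.900e+01 9.100e-01 1.827e+03]
now [0.4904 0.3002 0.0231] phi 54.3 w 0.0426 F [-0.2 -0.5  1.1] t 7.2
[-0.12 -2.14  0.15] [ 0.01 -5.72 -0.  ]
[ 7.23 -2.13 -3.77] [ 0.01 -6.72 -0.  ]
[ 5.86 -2.14 -1.83] [ 1.000e-02 -1.309e+01 -1.000e-02]
```

Call:
arm_command(
  moves=[
    {"tx": 0, "ty": 0, "tz": 0, "wx": 0, "wy": 0, "wz": 0, "gripper": 0},
    {"tx": 0, "ty": 0, "tz": 0, "wx": 0, "wy": 0, "wz": 0, "gripper": 0},
    {"tx": 0, "ty": 0, "tz": 0, "wx": 0, "wy": 0, "wz": 0, "gripper": 0},
    {"tx": 0, "ty": -1, "tz": 0, "wx": 0, "wy": 0, "wz": 0, "gripper": 0},
    {"tx": 0, "ty": -2, "tz": 0, "wx": 0, "wy": 0, "wz": 0, "gripper": 0},
    {"tx": 7.23, "ty": -2.13, "tz": -3.77, "wx": 0, "wy": -6.72, "wz": 0, "gripper": 0},
    {"tx": 7.23, "ty": -2.13, "tz": -3.77, "wx": 0, "wy": -6.72, "wz": 0, "gripper": 0},
    {"tx": 7.23, "ty": -2.13, "tz": -3.77, "wx": 0, "wy": -6.72, "wz": 0, "gripper": 0},
    {"tx": 7.23, "ty": -2.13, "tz": -3.77, "wx": 0, "wy": -6.72, "wz": 0, "gripper": 0},
    {"tx": 7.23, "ty": -2.13, "tz": -3.77, "wx": 0, "wy": -6.72, "wz": 0, "gripper": 0},
    {"tx": 7.23, "ty": -2.13, "tz": -3.77, "wx": 0, "wy": -6.72, "wz": 0, "gripper": 0},
    {"tx": 7.23, "ty": -2.13, "tz": -3.77, "wx": 0, "wy": -6.72, "wz": 0, "gripper": 0},
  ],
)

```text
time: 8.45
tcp_pos: [0.6419, 0.0001, 0.1299]
tool_rot: [-1.557, -0.252, 0.251]
force: [1.8, 0.6, 0.3]
width: 0.0854
```

Run:
```python
from h import *
rows((.674,-.064,.1,108),(.674,-.064,.003,108),(.674,-.064,.13,108))
```

```text
now [6.419e-01 1.000e-04 1.299e-01] phi 108.4 w 0.0854 F [1.8 0.6 0.3] t 8.4
[ 0.21  0.6  -1.42] [0.01 0.04 0.01]
[ 0.2   2.54 -1.41] [0.01 0.04 0.01]
[ 0.21 -0.   -1.42] [0.01 0.04 0.01]
```

Call:
arm_command(
  moves=[
    {"tx": 0.21, "ty": 0.6, "tz": -1.42, "wx": 0, "wy": 0.04, "wz": 0, "gripper": 0},
    {"tx": 0.21, "ty": 0.6, "tz": -1.42, "wx": 0, "wy": 0.04, "wz": 0, "gripper": 0},
    {"tx": 0.2, "ty": 1.6, "tz": -1.42, "wx": 0, "wy": 0.04, "wz": 0, "gripper": 0},
    {"tx": 0.2, "ty": 2.54, "tz": -1.41, "wx": 0, "wy": 0.04, "wz": 0, "gripper": 0},
    {"tx": 0.2, "ty": 2.54, "tz": -1.41, "wx": 0, "wy": 0.04, "wz": 0, "gripper": 0},
    {"tx": 0.2, "ty": 2.54, "tz": -1.41, "wx": 0, "wy": 0.04, "wz": 0, "gripper": 1},
    {"tx": 0.2, "ty": 2.54, "tz": -1.41, "wx": 0, "wy": 0.04, "wz": 0, "gripper": 1},
    {"tx": 0.2, "ty": 2.54, "tz": -1.41, "wx": 0, "wy": 0.04, "wz": 0, "gripper": 1},
    {"tx": 0.2, "ty": 2.54, "tz": -1.41, "wx": 0, "wy": 0.04, "wz": 0, "gripper": 1},
    {"tx": 0.2, "ty": 2.54, "tz": -1.41, "wx": 0, "wy": 0.04, "wz": 0, "gripper": 1},
    {"tx": 0.2, "ty": 1.5, "tz": -1.42, "wx": 0, "wy": 0.04, "wz": 0, "gripper": 1},
    {"tx": 0.2, "ty": 0, "tz": -1.42, "wx": 0, "wy": 0.04, "wz": 0, "gripper": 1},
  ],
)

```text
time: 9.65
tcp_pos: [0.673, -0.0639, 0.1044]
tool_rot: [-1.557, -0.247, 0.248]
force: [0.9, 0.6, 0.4]
width: 0.0428
```

Run:
```python
from h import *
rows((.49,.36,.13,108),(.49,.36,.03,108))
```

```text
now [ 0.673  -0.0639  0.1044] phi 108.0 w 0.0428 F [0.9 0.6 0.4] t 9.7
[-0.85 -0.52  9.19] [ 0.    0.01 -0.  ]
[-0.85  1.48  9.19] [ 0.    0.01 -0.  ]
```

Call:
arm_command(
  moves=[
    {"tx": -0.85, "ty": -0.52, "tz": 9.19, "wx": 0, "wy": 0, "wz": 0, "gripper": 1},
    {"tx": -0.85, "ty": -0.52, "tz": 9.19, "wx": 0, "wy": 0, "wz": 0, "gripper": 1},
    {"tx": -0.85, "ty": -0.52, "tz": 9.19, "wx": 0, "wy": 0, "wz": 0, "gripper": 1},
    {"tx": -0.85, "ty": -0.52, "tz": 9.19, "wx": 0, "wy": 0, "wz": 0, "gripper": 1},
    {"tx": -0.85, "ty": -0.52, "tz": 9.19, "wx": 0, "wy": 0, "wz": 0, "gripper": 1},
    {"tx": -0.85, "ty": -0.52, "tz": 9.19, "wx": 0, "wy": 0, "wz": 0, "gripper": 1},
    {"tx": -0.85, "ty": -0.52, "tz": 9.19, "wx": 0, "wy": 0, "wz": 0, "gripper": 1},
    {"tx": -0.85, "ty": -0.52, "tz": 9.19, "wx": 0, "wy": 0, "wz": 0, "gripper": 1},
    {"tx": -0.85, "ty": -0.52, "tz": 9.19, "wx": 0, "wy": 0, "wz": 0, "gripper": 1},
    {"tx": -0.85, "ty": -0.52, "tz": 9.19, "wx": 0, "wy": 0, "wz": 0, "gripper": 1},
    {"tx": -0.85, "ty": 0.5, "tz": 9.19, "wx": 0, "wy": 0, "wz": 0, "gripper": 1},
    {"tx": -0.85, "ty": 1.5, "tz": 9.19, "wx": 0, "wy": 0, "wz": 0, "gripper": 1},
  ],
)

```text
time: 10.85
tcp_pos: [0.4932, 0.3626, 0.0339]
tool_rot: [-1.554, -0.256, 0.242]
force: [1.8, 0.4, -0.5]
width: 0.0428
```

Run:
```python
from h import *
s=snap('scene')
for c in((.675,.055),): print(np.round(fit_piece(s,*c),3))
rows((.49,.36,.13,159),(.675,.055,.13,159))
```

```text
[6.750e-01 5.500e-02 6.900e+01 9.100e-01 1.813e+03]
now [0.4865 0.3578 0.0219] phi 108.1 w 0.0426 F [-6.7 -4.2 -7.2] t 10.9
[ 0.06 -2.16  0.01] [-0.01 -6.36 -0.06]
[ 1.68 -2.16 -6.93] [-0.01 -6.36 -0.06]
```

Call:
arm_command(
  moves=[
    {"tx": 0, "ty": 0, "tz": 0, "wx": 0, "wy": 0, "wz": 0, "gripper": 0},
    {"tx": 0, "ty": 0, "tz": 0, "wx": 0, "wy": 0, "wz": 0, "gripper": 0},
    {"tx": 0, "ty": 0, "tz": 0, "wx": 0, "wy": 0, "wz": 0, "gripper": 0},
    {"tx": 0, "ty": -1, "tz": 0, "wx": 0, "wy": 0, "wz": 0, "gripper": 0},
    {"tx": 0, "ty": -2, "tz": 0, "wx": 0, "wy": 0, "wz": 0, "gripper": 0},
    {"tx": 1.68, "ty": -2.16, "tz": -6.93, "wx": 0, "wy": 16.1, "wz": 0, "gripper": 0},
    {"tx": 1.68, "ty": -2.16, "tz": -6.93, "wx": 0, "wy": 16.1, "wz": 0, "gripper": 0},
    {"tx": 1.68, "ty": -2.16, "tz": -6.93, "wx": 0, "wy": 16.1, "wz": 0, "gripper": 0},
    {"tx": 1.68, "ty": -2.16, "tz": -6.93, "wx": 0, "wy": 16.1, "wz": 0, "gripper": 0},
    {"tx": 1.68, "ty": -2.16, "tz": -6.93, "wx": 0, "wy": 16.1, "wz": 0, "gripper": 0},
    {"tx": 1.68, "ty": -2.16, "tz": -6.93, "wx": 0, "wy": 16.1, "wz": 0, "gripper": 0},
    {"tx": 1.68, "ty": -2.16, "tz": -6.93, "wx": 0, "wy": 16.1, "wz": 0, "gripper": 0},
  ],
)

```text
time: 12.1
tcp_pos: [0.674, 0.0586, 0.1343]
tool_rot: [-1.496, 0.578, -0.581]
force: [0.2, 0.3, -0.2]
width: 0.0854
```

Run:
```python
from h import *
rows((.675,.055,.1,-21))
```

```text
now [0.674  0.0586 0.1343] phi 47.6 w 0.0854 F [ 0.2  0.3 -0.2] t 12.1
[ 0.06  0.69 -0.04] [0.01 8.57 0.03]
```

Call:
arm_command(
  moves=[
    {"tx": 0.06, "ty": 0.3, "tz": -0.04, "wx": 0, "wy": 8.57, "wz": 0, "gripper": 0.15},
    {"tx": 0.06, "ty": 0.3, "tz": -0.04, "wx": 0, "wy": 8.57, "wz": 0, "gripper": 0.15},
    {"tx": 0.06, "ty": 0.3, "tz": -0.04, "wx": 0, "wy": 8.57, "wz": 0, "gripper": 0.15},
    {"tx": 0.06, "ty": 0.3, "tz": -0.04, "wx": 0, "wy": 8.57, "wz": 0, "gripper": 0.15},
    {"tx": 0.06, "ty": 0.3, "tz": -0.04, "wx": 0, "wy": 8.57, "wz": 0, "gripper": 0.15},
    {"tx": 0.06, "ty": 0.3, "tz": -0.04, "wx": 0, "wy": 8.57, "wz": 0, "gripper": 0.15},
    {"tx": 0.06, "ty": 0.3, "tz": -0.04, "wx": 0, "wy": 8.57, "wz": 0, "gripper": 0.15},
    {"tx": 0.06, "ty": 0.3, "tz": -0.04, "wx": 0, "wy": 8.57, "wz": 0, "gripper": 0.15},
    {"tx": 0.06, "ty": 0.3, "tz": -0.04, "wx": 0, "wy": 8.57, "wz": 0, "gripper": 0.15},
    {"tx": 0.06, "ty": 0.3, "tz": -0.04, "wx": 0, "wy": 8.57, "wz": 0, "gripper": 0.15},
    {"tx": 0.06, "ty": 0.7, "tz": -0.04, "wx": 0, "wy": 8.57, "wz": 0, "gripper": 0.15},
  ],
)

```text
time: 13.2
tcp_pos: [0.6782, 0.0549, 0.1044]
tool_rot: [-1.011, 1.462, -1.477]
force: [0.7, -0.0, 0.5]
width: 0.0721
```

Run:
```python
from h import *
s=snap('scene'); print(np.round(fit_piece(s,.675,.055),3))
rows((.675,.055,.1,-21),(.675,.055,.003,-21))
```

```text
[6.750e-01 5.500e-02 6.900e+01 8.500e-01 1.738e+03]
now [0.6749 0.0548 0.0981] phi -20.8 w 0.0728 F [-1.8 -0.4 -3.1] t 13.2
[-0.   -0.04 -0.  ] [-0.01  0.03  0.03]
[-0.01  1.9  -0.  ] [-0.01  0.03  0.03]
```

Call:
arm_command(
  moves=[
    {"tx": 0, "ty": 1, "tz": 0, "wx": 0, "wy": 0.03, "wz": 0.03, "gripper": 0.15},
    {"tx": 0, "ty": 1.9, "tz": 0, "wx": 0, "wy": 0.03, "wz": 0.03, "gripper": 0.15},
    {"tx": 0, "ty": 1.9, "tz": 0, "wx": 0, "wy": 0.03, "wz": 0.03, "gripper": 0.15},
    {"tx": 0, "ty": 1.9, "tz": 0, "wx": 0, "wy": 0.03, "wz": 0.03, "gripper": 1},
    {"tx": 0, "ty": 1.9, "tz": 0, "wx": 0, "wy": 0.03, "wz": 0.03, "gripper": 1},
    {"tx": 0, "ty": 1.9, "tz": 0, "wx": 0, "wy": 0.03, "wz": 0.03, "gripper": 1},
    {"tx": 0, "ty": 1.9, "tz": 0, "wx": 0, "wy": 0.03, "wz": 0.03, "gripper": 1},
    {"tx": 0, "ty": 1.9, "tz": 0, "wx": 0, "wy": 0.03, "wz": 0.03, "gripper": 1},
    {"tx": 0, "ty": 1, "tz": 0, "wx": 0, "wy": 0.03, "wz": 0.03, "gripper": 1},
    {"tx": 0, "ty": 0, "tz": 0, "wx": 0, "wy": 0.03, "wz": 0.03, "gripper": 1},
    {"tx": 0, "ty": -0.5, "tz": 0, "wx": 0, "wy": 0.03, "wz": 0.03, "gripper": 1},
    {"tx": 0, "ty": -0.5, "tz": 0, "wx": 0, "wy": 0.03, "wz": 0.03, "gripper": 1},
  ],
)

```text
time: 14.45
tcp_pos: [0.6789, 0.055, 0.131]
tool_rot: [-1.002, 1.464, -1.478]
force: [1.2, 0.1, 0.5]
width: 0.0426
```

Run:
```python
from h import *
s=snap('scene','s_mid.png'); 
rows((.49,.34,.13,-21))
```

```text
now [0.6772 0.0549 0.1275] phi -21.0 w 0.0427 F [ 0.1  0.1 -0.8] t 14.5
[-3.98 -0.09 -5.54] [-0.06  0.   -0.02]
```

View pics/s_mid.png

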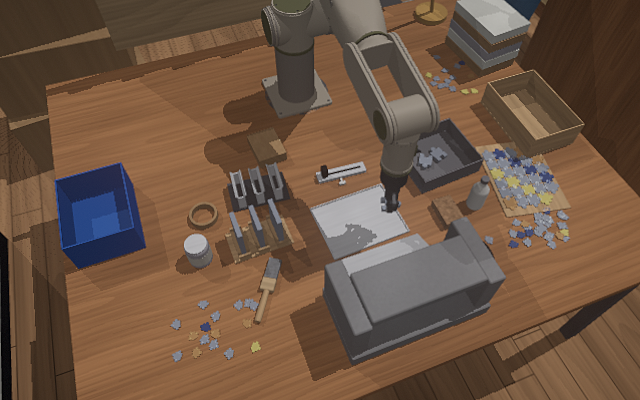

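Two pieces are in the tote at (430,158), the tray is empty, and the grip is at the zero end (325,172). I carry the third piece over.

Run:
```python
from h import *
rows((.49,.395,.13,-21),(.49,.395,.04,-21))
```

```text
now [0.6772 0.0549 0.1275] phi -21.0 w 0.0427 F [ 0.1  0.1 -0.8] t 14.5
[-5.01 -0.09 -5.93] [-0.06  0.   -0.02]
[-5.01  1.71 -5.95] [-0.06  0.   -0.02]
```

Call:
arm_command(
  moves=[
    {"tx": -5.01, "ty": -0.09, "tz": -5.93, "wx": -0.06, "wy": 0, "wz": 0, "gripper": 1},
    {"tx": -5.01, "ty": -0.09, "tz": -5.93, "wx": -0.06, "wy": 0, "wz": 0, "gripper": 1},
    {"tx": -5.01, "ty": -0.09, "tz": -5.93, "wx": -0.06, "wy": 0, "wz": 0, "gripper": 1},
    {"tx": -5.01, "ty": -0.09, "tz": -5.93, "wx": -0.06, "wy": 0, "wz": 0, "gripper": 1},
    {"tx": -5.01, "ty": -0.09, "tz": -5.93, "wx": -0.06, "wy": 0, "wz": 0, "gripper": 1},
    {"tx": -5.01, "ty": -0.09, "tz": -5.93, "wx": -0.06, "wy": 0, "wz": 0, "gripper": 1},
    {"tx": -5.01, "ty": -0.09, "tz": -5.93, "wx": -0.06, "wy": 0, "wz": 0, "gripper": 1},
    {"tx": -5.01, "ty": -0.09, "tz": -5.93, "wx": -0.06, "wy": 0, "wz": 0, "gripper": 1},
    {"tx": -5.01, "ty": -0.09, "tz": -5.93, "wx": -0.06, "wy": 0, "wz": 0, "gripper": 1},
    {"tx": -5.01, "ty": 0.7, "tz": -5.94, "wx": -0.06, "wy": 0, "wz": 0, "gripper": 1},
    {"tx": -5.01, "ty": 1.71, "tz": -5.95, "wx": -0.06, "wy": 0, "wz": 0, "gripper": 1},
    {"tx": -5.01, "ty": 1.71, "tz": -5.95, "wx": -0.06, "wy": 0, "wz": 0, "gripper": 1},
  ],
)

```text
time: 15.7
tcp_pos: [0.4839, 0.3906, 0.0305]
tool_rot: [-1.028, 1.478, -1.476]
force: [-1.0, -1.4, -2.1]
width: 0.0425
```

Run:
```python
from h import *
rows((.49,.395,.17,-21),(.50,-.2,.27,90))
```

```text
now [0.4839 0.3906 0.0305] phi -21.0 w 0.0425 F [-1.  -1.4 -2.1] t 15.7
[-0.1  -2.79  0.06] [0.06 0.   0.08]
[10.96 -4.71  4.49] [ 1.200e-01 -1.387e+01 -1.000e-02]
```

Call:
arm_command(
  moves=[
    {"tx": 0, "ty": 0, "tz": 0, "wx": 0, "wy": 0, "wz": 0, "gripper": 0.2},
    {"tx": 0, "ty": 0, "tz": 0, "wx": 0, "wy": 0, "wz": 0, "gripper": 0.2},
    {"tx": 0, "ty": 0, "tz": 0, "wx": 0, "wy": 0, "wz": 0, "gripper": 0.2},
    {"tx": 0, "ty": -1, "tz": 0, "wx": 0, "wy": 0, "wz": 0, "gripper": 0.2},
    {"tx": 0, "ty": -2.5, "tz": 0, "wx": 0, "wy": 0, "wz": 0, "gripper": 0.2},
    {"tx": 0, "ty": -3.5, "tz": 0, "wx": 0, "wy": 0, "wz": 0, "gripper": 0.2},
    {"tx": 13.2, "ty": -4.7, "tz": 4.3, "wx": 0.06, "wy": 8.6, "wz": 0.08, "gripper": 0.2},
    {"tx": 13.2, "ty": -4.7, "tz": 4.3, "wx": 0.06, "wy": 8.6, "wz": 0.08, "gripper": 0.2},
    {"tx": 13.2, "ty": -4.7, "tz": 4.3, "wx": 0.06, "wy": 8.6, "wz": 0.08, "gripper": 0.2},
    {"tx": 13.2, "ty": -4.7, "tz": 4.3, "wx": 0.06, "wy": 8.6, "wz": 0.08, "gripper": 0.2},
    {"tx": 13.2, "ty": -4.7, "tz": 4.3, "wx": 0.06, "wy": 8.6, "wz": 0.08, "gripper": 0.2},
    {"tx": 13.2, "ty": -4.7, "tz": 4.3, "wx": 0.06, "wy": 8.6, "wz": 0.08, "gripper": 0.2},
  ],
)

```text
time: 16.9
tcp_pos: [0.4716, 0.0927, 0.2221]
tool_rot: [-0.308, 2.054, -2.065]
force: [1.3, 0.5, 0.4]
width: 0.0685
```

Run:
```python
from h import *
rows((.45,-.3,.27,-90))
```

```text
now [0.4716 0.0927 0.2221] phi -72.9 w 0.0685 F [1.3 0.5 0.4] t 16.9
[ 2.72 -0.92  7.38] [-0.04  2.14 -0.02]
```

Call:
arm_command(
  moves=[
    {"tx": 2.72, "ty": -0.92, "tz": 7.38, "wx": 0, "wy": 2.14, "wz": 0, "gripper": 0.45},
    {"tx": 2.72, "ty": -0.92, "tz": 7.38, "wx": 0, "wy": 2.14, "wz": 0, "gripper": 0.45},
    {"tx": 2.72, "ty": -0.92, "tz": 7.38, "wx": 0, "wy": 2.14, "wz": 0, "gripper": 0.45},
    {"tx": 2.72, "ty": -0.92, "tz": 7.38, "wx": 0, "wy": 2.14, "wz": 0, "gripper": 0.45},
    {"tx": 2.72, "ty": -0.92, "tz": 7.38, "wx": 0, "wy": 2.14, "wz": 0, "gripper": 0.45},
    {"tx": 2.72, "ty": -0.92, "tz": 7.38, "wx": 0, "wy": 2.14, "wz": 0, "gripper": 0.45},
    {"tx": 2.72, "ty": -0.92, "tz": 7.38, "wx": 0, "wy": 2.14, "wz": 0, "gripper": 0.45},
    {"tx": 2.72, "ty": -0.92, "tz": 7.38, "wx": 0, "wy": 2.14, "wz": 0, "gripper": 0.45},
    {"tx": 2.72, "ty": -0.92, "tz": 7.38, "wx": 0, "wy": 2.14, "wz": 0, "gripper": 0.45},
    {"tx": 2.72, "ty": -0.92, "tz": 7.38, "wx": 0, "wy": 2.14, "wz": 0, "gripper": 0.45},
    {"tx": 2.72, "ty": -0.92, "tz": 7.38, "wx": 0, "wy": 2.14, "wz": 0, "gripper": 0.45},
  ],
)

```text
time: 18.0
tcp_pos: [0.4504, -0.2993, 0.2713]
tool_rot: [0.005, 2.212, -2.225]
force: [-0.1, 0.9, 0.5]
width: 0.0471
```

Run:
```python
from h import *
rows((.45,-.3,.27,-90))
s=snap('wrist'); import pickle; pickle.dump(s,open('w5.pkl','wb'))
A=rectify(s,.50,.66,-.45,-.20,.126,.001); B=rectify(s,.32,.48,-.41,-.16,.071,.001)
A=cv2.resize(A,None,fx=2.6,fy=2.6);B=cv2.resize(B,None,fx=2.6,fy=2.6)
cv2.imwrite('pics/r5.png',np.vstack([A,np.zeros((8,A.shape[1],3),np.uint8),B])[:,:,::-1]); print(A.shape)
cv2.imwrite('pics/w5.png',s['img'][:,:,::-1])
```

```text
now [ 0.4504 -0.2993  0.2713] phi -90.0 w 0.0471 F [-0.1  0.9  0.5] t 18.0
[0.01 0.03 0.01] [-0.04  0.   -0.03]
(419, 650, 3)
```

View pics/r5.png

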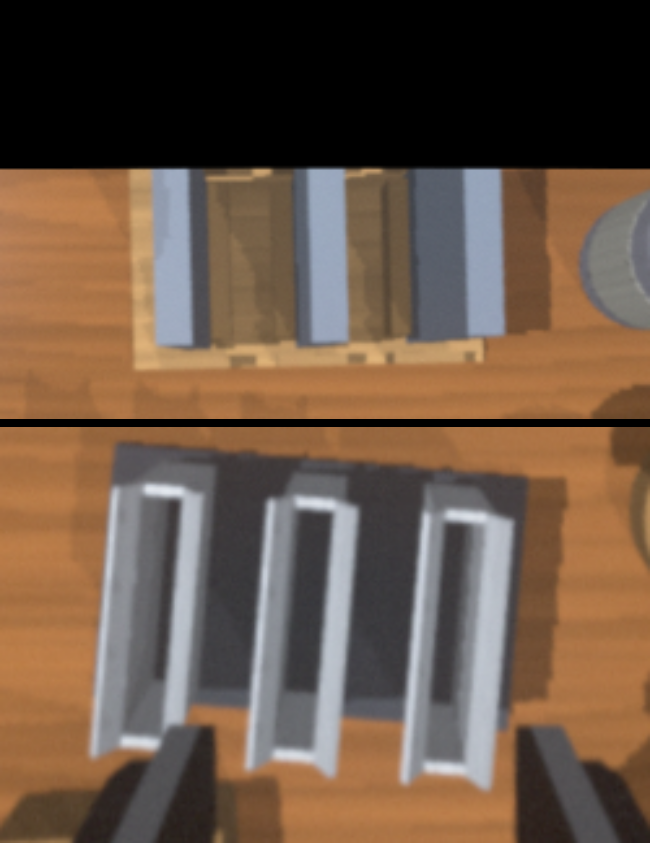

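The rectified crop shows the board tops centred at columns 173/327/484. The slots are centred at (148,622), (302,636) and (458,649), with slot yaw about -4.6° and board yaw about +1°. That gives boards at (.5735,-.2665), (.574,-.326) and (.577,-.386), and slots at (.4035,-.217), (.399,-.276) and (.394,-.336).

Run:
```python
from h import *
rows((.5735,-.2665,.18,-89),(.5735,-.2665,.091,-89),(.5735,-.2665,.25,-89),(.4035,-.217,.25,-94.6))
```

```text
now [ 0.4505 -0.2989  0.271 ] phi -89.9 w 0.0471 F [-0.1  0.7 -0.5] t 18.1
[-2.45  1.83 -0.66] [-0.04 -0.12 -0.03]
[-2.44  3.61 -0.67] [-0.04 -0.12 -0.03]
[-2.46  0.43 -0.65] [-0.04 -0.12 -0.03]
[ 0.94  0.41 -1.64] [-0.04  0.58 -0.03]
```

Call:
arm_command(
  moves=[
    {"tx": -2.45, "ty": 1.83, "tz": -0.66, "wx": -0.04, "wy": -0.12, "wz": -0.03, "gripper": 0.45},
    {"tx": -2.45, "ty": 1.83, "tz": -0.66, "wx": -0.04, "wy": -0.12, "wz": -0.03, "gripper": 0.45},
    {"tx": -2.45, "ty": 1.83, "tz": -0.66, "wx": -0.04, "wy": -0.12, "wz": -0.03, "gripper": 0.45},
    {"tx": -2.45, "ty": 1.83, "tz": -0.66, "wx": -0.04, "wy": -0.12, "wz": -0.03, "gripper": 0.45},
    {"tx": -2.45, "ty": 1.83, "tz": -0.66, "wx": -0.04, "wy": -0.12, "wz": -0.03, "gripper": 0.45},
    {"tx": -2.44, "ty": 2.5, "tz": -0.67, "wx": -0.04, "wy": -0.12, "wz": -0.03, "gripper": 0.45},
    {"tx": -2.44, "ty": 3.2, "tz": -0.67, "wx": -0.04, "wy": -0.12, "wz": -0.03, "gripper": 0.45},
    {"tx": -2.44, "ty": 3.61, "tz": -0.67, "wx": -0.04, "wy": -0.12, "wz": -0.03, "gripper": 0.45},
    {"tx": -2.44, "ty": 3.61, "tz": -0.67, "wx": -0.04, "wy": -0.12, "wz": -0.03, "gripper": 0.45},
  ],
)

```text
time: 18.95
tcp_pos: [0.571, -0.2655, 0.0893]
tool_rot: [-0.024, 2.215, -2.213]
force: [-0.7, 0.2, -1.1]
width: 0.047
```

Call:
arm_command(
  moves=[
    {"tx": 0, "ty": 0, "tz": 0, "wx": 0, "wy": 0, "wz": 0, "gripper": 1},
    {"tx": 0, "ty": 0, "tz": 0, "wx": 0, "wy": 0, "wz": 0, "gripper": 1},
    {"tx": 0, "ty": 0, "tz": 0, "wx": 0, "wy": 0, "wz": 0, "gripper": 1},
    {"tx": 0, "ty": 0, "tz": 0, "wx": 0, "wy": 0, "wz": 0, "gripper": 1},
    {"tx": 0, "ty": 0, "tz": 0, "wx": 0, "wy": 0, "wz": 0, "gripper": 1},
  ],
  force=60,
)

```text
time: 19.45
tcp_pos: [0.5724, -0.2665, 0.0925]
tool_rot: [-0.019, 2.211, -2.213]
force: [-1.6, 0.0, 9.3]
width: 0.013
```

Run:
```python
from h import *
rows((.5735,-.2665,.25,-89),(.4035,-.217,.25,-94.6))
```

```text
now [ 0.5724 -0.2665  0.0925] phi -89.0 w 0.013 F [-1.6  0.   9.3] t 19.4
[-0.02 -3.15  0.  ] [-0.01  0.   -0.  ]
[ 3.36 -3.15 -1.05] [-0.01  0.7  -0.  ]
```

Call:
arm_command(
  moves=[
    {"tx": 0, "ty": -0.6, "tz": 0, "wx": 0, "wy": 0, "wz": 0, "gripper": 1},
    {"tx": 0, "ty": -1.5, "tz": 0, "wx": 0, "wy": 0, "wz": 0, "gripper": 1},
    {"tx": 0, "ty": -2.5, "tz": 0, "wx": 0, "wy": 0, "wz": 0, "gripper": 1},
    {"tx": 1, "ty": -2.5, "tz": -0.3, "wx": 0, "wy": 0.2, "wz": 0, "gripper": 1},
    {"tx": 2, "ty": -2.5, "tz": -0.6, "wx": 0, "wy": 0.5, "wz": 0, "gripper": 1},
    {"tx": 3, "ty": -2.5, "tz": -0.95, "wx": 0, "wy": 0.7, "wz": 0, "gripper": 1},
    {"tx": 3.38, "ty": -2.5, "tz": -1.05, "wx": 0, "wy": 0.7, "wz": 0, "gripper": 1},
    {"tx": 3.38, "ty": -2.0, "tz": -1.05, "wx": 0, "wy": 0.7, "wz": 0, "gripper": 1},
    {"tx": 3.38, "ty": -1.6, "tz": -1.05, "wx": 0, "wy": 0.7, "wz": 0, "gripper": 1},
    {"tx": 3.38, "ty": -1.6, "tz": -1.05, "wx": 0, "wy": 0.7, "wz": 0, "gripper": 1},
    {"tx": 3.38, "ty": -1.6, "tz": -1.05, "wx": 0, "wy": 0.7, "wz": 0, "gripper": 1},
  ],
)

```text
time: 20.55
tcp_pos: [0.4026, -0.217, 0.1732]
tool_rot: [-0.088, -2.18, 2.182]
force: [0.2, 0.3, -1.3]
width: 0.0129
```

Run:
```python
from h import *
rows((.4025,-.217,.16,-94.6),(.4025,-.217,.14,-94.6),(.4025,-.217,.093,-94.6))
s=snap('scene')
X=rectify(s,.34,.46,-.28,-.16,.071,.001)
w=snap('wrist','w6.png')
```

```text
now [ 0.4026 -0.217   0.1732] phi -94.6 w 0.0129 F [ 0.2  0.3 -1.3] t 20.6
[ 0.    0.26 -0.  ] [-0.01  0.   -0.01]
[ 0.    0.66 -0.  ] [-0.01  0.   -0.01]
[ 0.   1.6 -0. ] [-0.01  0.   -0.01]
```

View pics/w6.png

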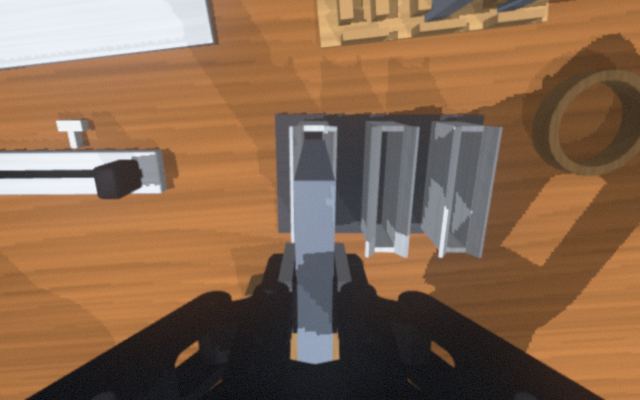

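The board hangs over the left slot, centred between the lips (columns 290–337). The slider grip is at its zero end. I insert gently.

Call:
arm_command(
  moves=[
    {"tx": 0, "ty": 0.2, "tz": 0, "wx": 0, "wy": 0, "wz": 0, "gripper": 1},
    {"tx": 0, "ty": 0.4, "tz": 0, "wx": 0, "wy": 0, "wz": 0, "gripper": 1},
    {"tx": 0, "ty": 0.55, "tz": 0, "wx": 0, "wy": 0, "wz": 0, "gripper": 1},
    {"tx": 0, "ty": 0.7, "tz": 0, "wx": 0, "wy": 0, "wz": 0, "gripper": 1},
    {"tx": 0, "ty": 0.7, "tz": 0, "wx": 0, "wy": 0, "wz": 0, "gripper": 1},
  ],
)

```text
time: 21.15
tcp_pos: [0.4024, -0.2169, 0.1372]
tool_rot: [-0.087, -2.18, 2.181]
force: [-0.9, 0.8, -0.8]
width: 0.0133
```

Call:
arm_command(
  moves=[
    {"tx": 0, "ty": 0.2, "tz": 0, "wx": 0, "wy": 0, "wz": 0, "gripper": 1},
    {"tx": 0, "ty": 0.4, "tz": 0, "wx": 0, "wy": 0, "wz": 0, "gripper": 1},
    {"tx": 0, "ty": 0.6, "tz": 0, "wx": 0, "wy": 0, "wz": 0, "gripper": 1},
    {"tx": 0, "ty": 0.75, "tz": 0, "wx": 0, "wy": 0, "wz": 0, "gripper": 1},
    {"tx": 0, "ty": 0.84, "tz": 0, "wx": 0, "wy": 0, "wz": 0, "gripper": 1},
    {"tx": 0, "ty": 0.86, "tz": 0, "wx": 0, "wy": 0, "wz": 0, "gripper": 1},
  ],
)

```text
time: 21.75
tcp_pos: [0.402, -0.2167, 0.0934]
tool_rot: [-0.085, -2.18, 2.18]
force: [-0.4, 1.0, -1.8]
width: 0.0135
```

Call:
arm_command(
  moves=[
    {"tx": 0, "ty": 0.02, "tz": 0, "wx": 0, "wy": 0, "wz": 0, "gripper": 1},
    {"tx": 0, "ty": 0.04, "tz": 0, "wx": 0, "wy": 0, "wz": 0, "gripper": 1},
    {"tx": 0, "ty": 0.04, "tz": 0, "wx": 0, "wy": 0, "wz": 0, "gripper": 1},
  ],
)

```text
time: 22.05
tcp_pos: [0.4025, -0.2171, 0.0925]
tool_rot: [-0.087, -2.18, 2.182]
force: [-2.7, 0.5, 3.5]
width: 0.0135
```

Call:
arm_command(
  moves=[
    {"tx": 0, "ty": 0, "tz": 0, "wx": 0, "wy": 0, "wz": 0, "gripper": 0.45},
    {"tx": 0, "ty": 0, "tz": 0, "wx": 0, "wy": 0, "wz": 0, "gripper": 0.45},
    {"tx": 0, "ty": 0, "tz": 0, "wx": 0, "wy": 0, "wz": 0, "gripper": 0.45},
    {"tx": 0, "ty": -0.8, "tz": 0, "wx": 0, "wy": 0, "wz": 0, "gripper": 0.45},
    {"tx": 0, "ty": -2, "tz": 0, "wx": 0, "wy": 0, "wz": 0, "gripper": 0.45},
    {"tx": 0, "ty": -2, "tz": 0, "wx": 0, "wy": 0, "wz": 0, "gripper": 0.45},
  ],
)

```text
time: 22.65
tcp_pos: [0.4051, -0.2188, 0.1988]
tool_rot: [-0.095, -2.178, 2.191]
force: [0.0, -0.2, 0.4]
width: 0.0474
```

Run:
```python
from h import *
rows((.574,-.326,.19,-89),(.574,-.326,.0925,-89))
for n in('scene','side'):
    P=cloud(snap(n)).reshape(-1,3)
    for r in(((.33,.46),(-.25,-.18),(.1,.16)),((.5,.66),(-.36,-.29),(.11,.15)),((.5,.66),(-.42,-.36),(.11,.15))):
        c=P[sel(P,*r)]
        if len(c)>20: print(n,rect(c),np.percentile(c[:,2],[50,90,98]).round(4))
```

```text
now [ 0.4051 -0.2188  0.1988] phi -94.6 w 0.0474 F [ 0.  -0.2  0.4] t 22.6
[-3.54  0.21  1.87] [-0.04 -0.69 -0.05]
[-3.52  2.16  1.86] [-0.04 -0.69 -0.05]
scene (array([ 404.3, -219.9]), array([14.5, 99.5]), 85.8, 141) [0.1242 0.1285 0.1321]
scene (array([ 576.7, -328.2]), array([95.1, 14.4]), 1.6, 149) [0.125  0.1289 0.1305]
scene (array([ 580.1, -388. ]), array([93.4, 14.1]), 1.7, 148) [0.1253 0.128  0.1296]
side (array([ 402.3, -218.3]), array([20.2, 90.1]), 85.9, 450) [0.1182 0.127  0.1281]
side (array([ 573. , -327.6]), array([90.2, 20.3]), 1.6, 379) [0.1241 0.1274 0.1285]
side (array([ 575.6, -386.7]), array([89.8, 19.2]), 2.1, 419) [0.1238 0.1273 0.1282]
```

Board 1 is home: its top is at the same height as the boards in the stand. Now board 2.

Call:
arm_command(
  moves=[
    {"tx": -3.54, "ty": 0.21, "tz": 1.87, "wx": -0.04, "wy": -0.7, "wz": -0.05, "gripper": 0.45},
    {"tx": -3.54, "ty": 0.21, "tz": 1.87, "wx": -0.04, "wy": -0.7, "wz": -0.05, "gripper": 0.45},
    {"tx": -3.54, "ty": 0.21, "tz": 1.87, "wx": -0.04, "wy": -0.7, "wz": -0.05, "gripper": 0.45},
    {"tx": -3.54, "ty": 0.21, "tz": 1.87, "wx": -0.04, "wy": -0.7, "wz": -0.05, "gripper": 0.45},
    {"tx": -3.54, "ty": 0.21, "tz": 1.87, "wx": -0.04, "wy": -0.7, "wz": -0.05, "gripper": 0.45},
    {"tx": -3.54, "ty": 0.21, "tz": 1.87, "wx": -0.04, "wy": -0.7, "wz": -0.05, "gripper": 0.45},
    {"tx": -3.53, "ty": 1, "tz": 1.87, "wx": -0.04, "wy": -0.7, "wz": -0.05, "gripper": 0.45},
    {"tx": -3.53, "ty": 1.7, "tz": 1.87, "wx": -0.04, "wy": -0.7, "wz": -0.05, "gripper": 0.45},
    {"tx": -3.52, "ty": 2.16, "tz": 1.86, "wx": -0.04, "wy": -0.7, "wz": -0.05, "gripper": 0.45},
    {"tx": -3.52, "ty": 2.16, "tz": 1.86, "wx": -0.04, "wy": -0.7, "wz": -0.05, "gripper": 0.45},
  ],
)

```text
time: 23.75
tcp_pos: [0.5688, -0.3225, 0.0842]
tool_rot: [-0.03, 2.223, -2.21]
force: [-0.9, 0.1, -0.1]
width: 0.0472
```

Call:
arm_command(
  moves=[
    {"tx": 0, "ty": 0, "tz": 0, "wx": 0, "wy": 0, "wz": 0, "gripper": 1},
    {"tx": 0, "ty": 0, "tz": 0, "wx": 0, "wy": 0, "wz": 0, "gripper": 1},
    {"tx": 0, "ty": 0, "tz": 0, "wx": 0, "wy": 0, "wz": 0, "gripper": 1},
    {"tx": 0, "ty": 0, "tz": 0, "wx": 0, "wy": 0, "wz": 0, "gripper": 1},
    {"tx": 0, "ty": 0, "tz": 0, "wx": 0, "wy": 0, "wz": 0, "gripper": 1},
  ],
  force=60,
)

```text
time: 24.25
tcp_pos: [0.5696, -0.3236, 0.0865]
tool_rot: [-0.027, 2.22, -2.211]
force: [-2.6, -1.3, 6.4]
width: 0.0136
```

Run:
```python
from h import *
rows((.574,-.326,.235,-89),(.399,-.276,.235,-94.6))
```

```text
now [ 0.5696 -0.3236  0.0865] phi -89.0 w 0.0136 F [-2.6 -1.3  6.4] t 24.2
[-0.07 -2.97  0.04] [0.03 0.01 0.05]
[ 3.41 -2.94 -1.03] [0.03 0.71 0.05]
```

Call:
arm_command(
  moves=[
    {"tx": -0.0, "ty": -0.6, "tz": 0, "wx": 0.03, "wy": 0, "wz": 0.05, "gripper": 1},
    {"tx": 0, "ty": -1.5, "tz": 0, "wx": 0.03, "wy": 0, "wz": 0.05, "gripper": 1},
    {"tx": 0, "ty": -2.6, "tz": 0, "wx": 0.03, "wy": 0, "wz": 0.05, "gripper": 1},
    {"tx": 1, "ty": -2.6, "tz": -0.3, "wx": 0.03, "wy": 0.2, "wz": 0.05, "gripper": 1},
    {"tx": 2, "ty": -2.6, "tz": -0.6, "wx": 0.03, "wy": 0.5, "wz": 0.05, "gripper": 1},
    {"tx": 3, "ty": -2.6, "tz": -0.9, "wx": 0.03, "wy": 0.7, "wz": 0.05, "gripper": 1},
    {"tx": 3.51, "ty": -2.6, "tz": -1.03, "wx": 0.03, "wy": 0.71, "wz": 0.05, "gripper": 1},
    {"tx": 3.51, "ty": -2.2, "tz": -1.03, "wx": 0.03, "wy": 0.71, "wz": 0.05, "gripper": 1},
    {"tx": 3.51, "ty": -1.7, "tz": -1.03, "wx": 0.03, "wy": 0.71, "wz": 0.05, "gripper": 1},
    {"tx": 3.51, "ty": -1.7, "tz": -1.03, "wx": 0.03, "wy": 0.71, "wz": 0.05, "gripper": 1},
    {"tx": 3.51, "ty": -1.7, "tz": -1.03, "wx": 0.03, "wy": 0.71, "wz": 0.05, "gripper": 1},
  ],
)

```text
time: 25.35
tcp_pos: [0.3937, -0.2753, 0.173]
tool_rot: [-0.088, -2.181, 2.18]
force: [0.2, -0.8, -0.3]
width: 0.0129
```

Run:
```python
from h import *
rows((.394,-.2757,.16,-94.6),(.394,-.2757,.13,-94.6))
w=snap('wrist')
# board outline as predicted vs seen: bottom/top centre offsets
P=cloud(w).reshape(-1,3); C=w['img'].reshape(-1,3).astype(int)
m=sel(P,(.33,.47),(-.33,-.22),(.1,.17)); b=(C[:,2]-C[:,0]>8)&m; c=P[b]; print(len(c),rect(c))
cv2.imwrite('pics/w7.png',w['img'][80:400,160:480][:,:,::-1])
```

```text
now [ 0.3937 -0.2753  0.173 ] phi -94.6 w 0.0129 F [ 0.2 -0.8 -0.3] t 25.4
[-0.01  0.26  0.01] [ 0. -0.  0.]
[-0.01  0.86  0.01] [ 0. -0.  0.]
2811 (array([ 418.4, -232. ]), array([ 55.5, 107.3]), 51.6, 2811)
```

View pics/w7.png

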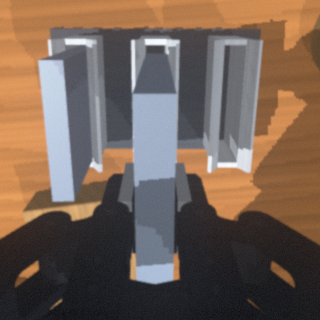

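The board is centred over the middle slot, and board 1 stands upright in the left slot. I insert.

Call:
arm_command(
  moves=[
    {"tx": 0, "ty": 0.3, "tz": 0.02, "wx": 0, "wy": 0, "wz": 0, "gripper": 1},
    {"tx": 0, "ty": 0.5, "tz": 0.02, "wx": 0, "wy": 0, "wz": 0, "gripper": 1},
    {"tx": 0, "ty": 0.65, "tz": 0.02, "wx": 0, "wy": 0, "wz": 0, "gripper": 1},
    {"tx": 0, "ty": 0.78, "tz": 0.02, "wx": 0, "wy": 0, "wz": 0, "gripper": 1},
    {"tx": 0, "ty": 0.86, "tz": 0.02, "wx": 0, "wy": 0, "wz": 0, "gripper": 1},
    {"tx": 0, "ty": 0.86, "tz": 0.02, "wx": 0, "wy": 0, "wz": 0, "gripper": 1},
  ],
)

```text
time: 26.0
tcp_pos: [0.3938, -0.2763, 0.1299]
tool_rot: [-0.088, -2.181, 2.18]
force: [-0.3, 1.4, -2.0]
width: 0.0133
```

Call:
arm_command(
  moves=[
    {"tx": 0, "ty": 0.2, "tz": 0, "wx": 0, "wy": 0, "wz": 0, "gripper": 1},
    {"tx": 0, "ty": 0.4, "tz": 0, "wx": 0, "wy": 0, "wz": 0, "gripper": 1},
    {"tx": 0, "ty": 0.6, "tz": 0, "wx": 0, "wy": 0, "wz": 0, "gripper": 1},
    {"tx": 0, "ty": 0.74, "tz": 0, "wx": 0, "wy": 0, "wz": 0, "gripper": 1},
    {"tx": 0, "ty": 0.82, "tz": 0, "wx": 0, "wy": 0, "wz": 0, "gripper": 1},
    {"tx": 0, "ty": 0.87, "tz": 0, "wx": 0, "wy": 0, "wz": 0, "gripper": 1},
    {"tx": 0, "ty": 0.87, "tz": 0, "wx": 0, "wy": 0, "wz": 0, "gripper": 1},
  ],
)

```text
time: 26.7
tcp_pos: [0.3937, -0.2763, 0.0865]
tool_rot: [-0.088, -2.181, 2.179]
force: [-0.5, 0.8, -1.0]
width: 0.0133
```

Call:
arm_command(
  moves=[
    {"tx": 0, "ty": 0.03, "tz": 0, "wx": 0, "wy": 0, "wz": 0, "gripper": 1},
    {"tx": 0, "ty": 0.03, "tz": 0, "wx": 0, "wy": 0, "wz": 0, "gripper": 0.45},
    {"tx": 0, "ty": 0.03, "tz": 0, "wx": 0, "wy": 0, "wz": 0, "gripper": 0.45},
    {"tx": 0, "ty": 0.03, "tz": 0, "wx": 0, "wy": 0, "wz": 0, "gripper": 0.45},
    {"tx": 0, "ty": -0.8, "tz": 0, "wx": 0, "wy": 0, "wz": 0, "gripper": 0.45},
    {"tx": 0, "ty": -2.1, "tz": 0, "wx": 0, "wy": 0, "wz": 0, "gripper": 0.45},
    {"tx": 0, "ty": -2.1, "tz": 0, "wx": 0, "wy": 0, "wz": 0, "gripper": 0.45},
  ],
)

```text
time: 27.4
tcp_pos: [0.3958, -0.2782, 0.1973]
tool_rot: [-0.094, -2.178, 2.188]
force: [1.0, -0.4, 0.5]
width: 0.0469
```

Run:
```python
from h import *
rows((.577,-.386,.19,-88.5),(.577,-.386,.091,-88.5))
for n in('scene','side'):
    P=cloud(snap(n)).reshape(-1,3)
    for r in(((.33,.46),(-.25,-.18),(.1,.16)),((.33,.46),(-.31,-.25),(.1,.16)),((.5,.66),(-.42,-.36),(.11,.15))):
        c=P[sel(P,*r)]
        if len(c)>20: print(n,rect(c),np.percentile(c[:,2],[50,90,98]).round(4))
```

```text
now [ 0.3958 -0.2782  0.1973] phi -94.6 w 0.0469 F [ 1.  -0.4  0.5] t 27.4
[-3.78  0.18  1.86] [-0.03 -0.77 -0.04]
[-3.77  2.16  1.85] [-0.03 -0.77 -0.04]
scene (array([ 408.3, -220.2]), array([14.3, 94. ]), 85.3, 139) [0.1241 0.1284 0.1311]
scene (array([ 401.6, -280. ]), array([14.1, 94.5]), 85.1, 134) [0.1247 0.129  0.1305]
scene (array([ 578.8, -388.1]), array([92.4, 14.1]), 1.5, 151) [0.1253 0.1286 0.1307]
side (array([ 401.9, -218.5]), array([18.8, 91.5]), 85.4, 452) [0.1184 0.1272 0.1286]
side (array([ 398.2, -279.5]), array([19.6, 90.3]), 84.5, 489) [0.1183 0.1271 0.1287]
side (array([ 575.7, -386.4]), array([89.1, 19.3]), 0.4, 422) [0.124  0.1271 0.1282]
```

Call:
arm_command(
  moves=[
    {"tx": -3.78, "ty": 0.18, "tz": 1.86, "wx": -0.03, "wy": -0.75, "wz": -0.04, "gripper": 0.45},
    {"tx": -3.78, "ty": 0.18, "tz": 1.86, "wx": -0.03, "wy": -0.75, "wz": -0.04, "gripper": 0.45},
    {"tx": -3.78, "ty": 0.18, "tz": 1.86, "wx": -0.03, "wy": -0.75, "wz": -0.04, "gripper": 0.45},
    {"tx": -3.78, "ty": 0.18, "tz": 1.86, "wx": -0.03, "wy": -0.75, "wz": -0.04, "gripper": 0.45},
    {"tx": -3.78, "ty": 0.18, "tz": 1.86, "wx": -0.03, "wy": -0.75, "wz": -0.04, "gripper": 0.45},
    {"tx": -3.78, "ty": 0.18, "tz": 1.86, "wx": -0.03, "wy": -0.75, "wz": -0.04, "gripper": 0.45},
    {"tx": -3.78, "ty": 0.18, "tz": 1.86, "wx": -0.03, "wy": -0.75, "wz": -0.04, "gripper": 0.45},
    {"tx": -3.78, "ty": 1, "tz": 1.86, "wx": -0.03, "wy": -0.75, "wz": -0.04, "gripper": 0.45},
    {"tx": -3.77, "ty": 1.7, "tz": 1.85, "wx": -0.03, "wy": -0.75, "wz": -0.04, "gripper": 0.45},
    {"tx": -3.77, "ty": 2.1, "tz": 1.85, "wx": -0.03, "wy": -0.75, "wz": -0.04, "gripper": 0.45},
    {"tx": -3.77, "ty": 2.1, "tz": 1.85, "wx": -0.03, "wy": -0.75, "wz": -0.04, "gripper": 0.45},
    {"tx": -3.77, "ty": 2.1, "tz": 1.85, "wx": -0.03, "wy": -0.75, "wz": -0.04, "gripper": 0.45},
  ],
)

```text
time: 28.7
tcp_pos: [0.5759, -0.3855, 0.0925]
tool_rot: [-0.027, 2.21, -2.21]
force: [-0.4, 0.2, 1.3]
width: 0.047
```

Call:
arm_command(
  moves=[
    {"tx": 0, "ty": 0, "tz": 0, "wx": 0, "wy": 0, "wz": 0, "gripper": 1},
    {"tx": 0, "ty": 0, "tz": 0, "wx": 0, "wy": 0, "wz": 0, "gripper": 1},
    {"tx": 0, "ty": 0, "tz": 0, "wx": 0, "wy": 0, "wz": 0, "gripper": 1},
    {"tx": 0, "ty": 0, "tz": 0, "wx": 0, "wy": 0, "wz": 0, "gripper": 1},
    {"tx": 0, "ty": 0, "tz": 0, "wx": 0, "wy": 0, "wz": 0, "gripper": 1},
  ],
  force=60,
)

```text
time: 29.2
tcp_pos: [0.5771, -0.3865, 0.0953]
tool_rot: [-0.024, 2.206, -2.211]
force: [-0.1, 0.1, 7.0]
width: 0.013
```

Run:
```python
from h import *
st=robot.read_state()['tcp_pos']; ox=st[0]-.577; print('offset x',ox)
rows((.394+ox,-.336-ox*.08,st[2]+.14,-94.6),(.394+ox,-.336-ox*.08,st[2]+.08,-94.6))
```

```text
offset x 9.95401225876158e-05
now [ 0.5771 -0.3865  0.0953] phi -88.6 w 0.013 F [-0.1  0.1  7. ] t 29.2
[ 3.63 -2.81 -1.09] [-0.02  0.75 -0.02]
[ 3.63 -1.61 -1.09] [-0.02  0.75 -0.02]
```

Call:
arm_command(
  moves=[
    {"tx": 0, "ty": -0.6, "tz": 0, "wx": 0, "wy": 0, "wz": 0, "gripper": 1},
    {"tx": 0, "ty": -1.6, "tz": 0, "wx": 0, "wy": 0, "wz": 0, "gripper": 1},
    {"tx": 0, "ty": -2.6, "tz": 0, "wx": 0, "wy": 0, "wz": 0, "gripper": 1},
    {"tx": 1, "ty": -2.7, "tz": -0.3, "wx": -0.02, "wy": 0.2, "wz": -0.02, "gripper": 1},
    {"tx": 2, "ty": -2.7, "tz": -0.6, "wx": -0.02, "wy": 0.5, "wz": -0.02, "gripper": 1},
    {"tx": 3, "ty": -2.7, "tz": -0.9, "wx": -0.02, "wy": 0.7, "wz": -0.02, "gripper": 1},
    {"tx": 3.63, "ty": -2.7, "tz": -1.09, "wx": -0.02, "wy": 0.75, "wz": -0.02, "gripper": 1},
    {"tx": 3.63, "ty": -2.2, "tz": -1.09, "wx": -0.02, "wy": 0.75, "wz": -0.02, "gripper": 1},
    {"tx": 3.63, "ty": -1.7, "tz": -1.09, "wx": -0.02, "wy": 0.75, "wz": -0.02, "gripper": 1},
    {"tx": 3.63, "ty": -1.65, "tz": -1.09, "wx": -0.02, "wy": 0.75, "wz": -0.02, "gripper": 1},
    {"tx": 3.63, "ty": -1.65, "tz": -1.09, "wx": -0.02, "wy": 0.75, "wz": -0.02, "gripper": 1},
    {"tx": 3.63, "ty": -1.65, "tz": -1.09, "wx": -0.02, "wy": 0.75, "wz": -0.02, "gripper": 1},
  ],
)

```text
time: 30.4
tcp_pos: [0.3949, -0.3367, 0.1788]
tool_rot: [-0.089, -2.18, 2.181]
force: [0.8, 0.3, -0.9]
width: 0.0132
```

Run:
```python
from h import *
rows((.394,-.3362,.139,-94.6),(.394,-.3362,.0953,-94.6))
```

```text
now [ 0.3949 -0.3367  0.1788] phi -94.6 w 0.0132 F [ 0.8  0.3 -0.9] t 30.4
[ 0.02  0.8  -0.01] [-0.   -0.   -0.01]
[ 0.02  1.67 -0.01] [-0.   -0.   -0.01]
```

Call:
arm_command(
  moves=[
    {"tx": 0.02, "ty": 0.3, "tz": -0.01, "wx": 0, "wy": 0, "wz": 0, "gripper": 1},
    {"tx": 0.02, "ty": 0.5, "tz": -0.01, "wx": 0, "wy": 0, "wz": 0, "gripper": 1},
    {"tx": 0.02, "ty": 0.65, "tz": -0.01, "wx": 0, "wy": 0, "wz": 0, "gripper": 1},
    {"tx": 0.02, "ty": 0.78, "tz": -0.01, "wx": 0, "wy": 0, "wz": 0, "gripper": 1},
    {"tx": 0.02, "ty": 0.8, "tz": -0.01, "wx": 0, "wy": 0, "wz": 0, "gripper": 1},
  ],
)

```text
time: 30.9
tcp_pos: [0.3934, -0.3355, 0.1373]
tool_rot: [-0.087, -2.181, 2.179]
force: [-0.1, 0.7, -0.2]
width: 0.0129
```

Call:
arm_command(
  moves=[
    {"tx": 0, "ty": 0.2, "tz": 0.01, "wx": 0, "wy": 0, "wz": 0, "gripper": 1},
    {"tx": 0, "ty": 0.4, "tz": 0.01, "wx": 0, "wy": 0, "wz": 0, "gripper": 1},
    {"tx": 0, "ty": 0.6, "tz": 0.01, "wx": 0, "wy": 0, "wz": 0, "gripper": 1},
    {"tx": 0, "ty": 0.74, "tz": 0.01, "wx": 0, "wy": 0, "wz": 0, "gripper": 1},
    {"tx": 0, "ty": 0.82, "tz": 0.01, "wx": 0, "wy": 0, "wz": 0, "gripper": 1},
    {"tx": 0, "ty": 0.85, "tz": 0.01, "wx": 0, "wy": 0, "wz": 0, "gripper": 1},
    {"tx": 0, "ty": 0.86, "tz": 0.01, "wx": 0, "wy": 0, "wz": 0, "gripper": 1},
  ],
)

```text
time: 31.6
tcp_pos: [0.3935, -0.3365, 0.0954]
tool_rot: [-0.087, -2.18, 2.18]
force: [-5.1, 2.7, 10.6]
width: 0.0134
```

Call:
arm_command(
  moves=[
    {"tx": 0, "ty": 0, "tz": 0, "wx": 0, "wy": 0, "wz": 0, "gripper": 0.45},
    {"tx": 0, "ty": 0, "tz": 0, "wx": 0, "wy": 0, "wz": 0, "gripper": 0.45},
    {"tx": 0, "ty": 0, "tz": 0, "wx": 0, "wy": 0, "wz": 0, "gripper": 0.45},
    {"tx": 0, "ty": -0.8, "tz": 0, "wx": 0, "wy": 0, "wz": 0, "gripper": 0.45},
    {"tx": 0, "ty": -1.8, "tz": 0, "wx": 0, "wy": 0, "wz": 0, "gripper": 0.45},
    {"tx": 0, "ty": -2.6, "tz": 0, "wx": 0, "wy": 0, "wz": 0, "gripper": 0.45},
    {"tx": 0, "ty": -2.6, "tz": 0, "wx": 0, "wy": 0, "wz": 0, "gripper": 0.45},
  ],
)

```text
time: 32.3
tcp_pos: [0.3961, -0.3391, 0.2329]
tool_rot: [-0.097, -2.175, 2.193]
force: [0.4, -1.1, 0.7]
width: 0.0472
```

Run:
```python
from h import *
rows((.40,-.0,.25,-4))
for n in('scene','side'):
    P=cloud(snap(n,n+'9.png')).reshape(-1,3)
    for r in(((.33,.46),(-.25,-.18),(.1,.16)),((.33,.46),(-.31,-.25),(.1,.16)),((.33,.46),(-.37,-.31),(.1,.16))):
        c=P[sel(P,*r)]
        if len(c)>20: print(n,rect(c),np.percentile(c[:,2],[50,90,98]).round(4))
```

```text
now [ 0.3961 -0.3391  0.2329] phi -94.6 w 0.0472 F [ 0.4 -1.1  0.7] t 32.3
[ 0.46 -0.4  -6.76] [ -0.09 -11.33  -0.  ]
scene (array([ 406.7, -219.9]), array([14.5, 96.2]), 85.3, 139) [0.125  0.1285 0.1296]
scene (array([ 401.5, -279.7]), array([14.3, 95.9]), 85.3, 137) [0.1242 0.1293 0.1317]
scene (array([ 394.8, -338.7]), array([14., 94.]), 84.9, 129) [0.1251 0.1289 0.1303]
side (array([ 401.8, -219.7]), array([21.1, 90.8]), 85.5, 434) [0.1172 0.1267 0.1284]
side (array([ 398. , -278.4]), array([20.8, 90. ]), 86.5, 490) [0.1183 0.1271 0.1283]
side (array([ 391.9, -337.3]), array([19.2, 90.7]), 85.8, 531) [0.119  0.127  0.1284]
```

View pics/scene9.png

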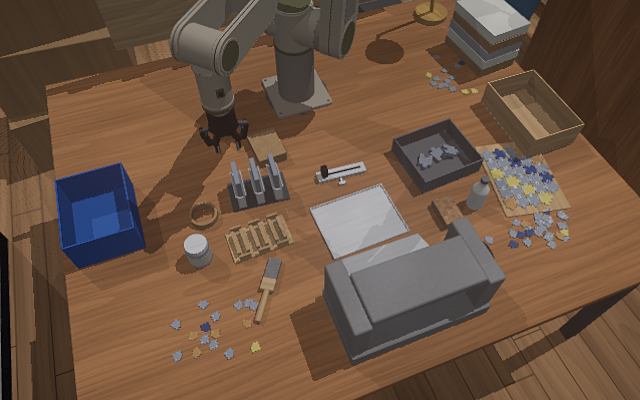

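All three boards are in the magazine at (258,185), the three pieces are in the tote at (438,155), and the stand and tray are empty. Next, the slider.

```bash
python3 -c "
from h import *
rows((.424,-.05,.2,-93.8))"
```

```text
now [ 0.3942 -0.3371  0.2268] phi -94.6 w 0.0471 F [-0.1 -0.5 -0.7] t 32.4
[-0.13  0.52 -5.77] [-0.02 -0.1  -0.01]
```

Call:
arm_command(
  moves=[
    {"tx": -0.13, "ty": 0.1, "tz": -5.77, "wx": 0, "wy": -0.1, "wz": 0, "gripper": 0.45},
    {"tx": -0.13, "ty": 0.1, "tz": -5.77, "wx": 0, "wy": -0.1, "wz": 0, "gripper": 0.45},
    {"tx": -0.13, "ty": 0.1, "tz": -5.77, "wx": 0, "wy": -0.1, "wz": 0, "gripper": 0.45},
    {"tx": -0.13, "ty": 0.52, "tz": -5.77, "wx": 0, "wy": -0.1, "wz": 0, "gripper": 0.45},
    {"tx": -0.13, "ty": 0.52, "tz": -5.77, "wx": 0, "wy": -0.1, "wz": 0, "gripper": 0.45},
    {"tx": -0.13, "ty": 0.52, "tz": -5.77, "wx": 0, "wy": -0.1, "wz": 0, "gripper": 0.45},
    {"tx": -0.13, "ty": 0.52, "tz": -5.77, "wx": 0, "wy": -0.1, "wz": 0, "gripper": 0.45},
    {"tx": -0.13, "ty": 0.52, "tz": -5.77, "wx": 0, "wy": -0.1, "wz": 0, "gripper": 0.45},
    {"tx": -0.13, "ty": 0.52, "tz": -5.77, "wx": 0, "wy": -0.1, "wz": 0, "gripper": 0.45},
  ],
)

```text
time: 33.3
tcp_pos: [0.4234, -0.0508, 0.1993]
tool_rot: [-0.074, -2.185, 2.19]
force: [1.4, -0.8, -0.0]
width: 0.0468
```

Run:
```python
from h import *
rows((.424,-.0496,.08,-93.8),(.424,-.0496,.026,-93.8))
s=snap('wrist')
A=rectify(s,.38,.50,-.1,.06,.01,.0005);B=rectify(s,.38,.50,-.1,.06,.0545,.0005)
cv2.imwrite('pics/r10.png',cv2.resize(np.vstack([A,B]),None,fx=1.2,fy=1.2)[:,:,::-1])
# stem between x=.455 and .462 : bright columns
for x in(.4535,.457,.460,.463):
    r=A[int((.50-x)/.0005)].astype(int); m=(r[:,2]>130)&(r[:,0]-r[:,2]<40); k=np.where(m)[0]
    print(x,len(k),.06-.0005*(k.min()+.5) if len(k) else 0,.06-.0005*(k.max()+.5) if len(k) else 0)
```

```text
now [ 0.4234 -0.0508  0.1993] phi -93.8 w 0.0468 F [ 1.4 -0.8 -0. ] t 33.3
[-0.01  2.39 -0.03] [-0.02 -0.   -0.  ]
[-0.01  3.47 -0.03] [-0.02 -0.   -0.  ]
0.4535 14 0.0027499999999999955 -0.0037500000000000033
0.457 14 0.0027499999999999955 -0.0037500000000000033
0.46 14 0.002249999999999995 -0.004250000000000004
0.463 22 0.002249999999999995 -0.01075000000000001
```

View pics/r10.png

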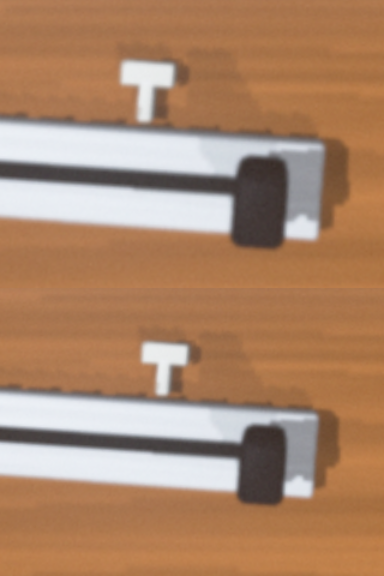

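Both crops agree: the stem is centred at y≈-0.0004 and the grip is still at zero (y≈-0.049). The target grip centre is about (0.4273, 0.0013).

Call:
arm_command(
  moves=[
    {"tx": -0.01, "ty": 1, "tz": -0.03, "wx": 0, "wy": 0, "wz": 0, "gripper": 0.45},
    {"tx": -0.01, "ty": 2, "tz": -0.03, "wx": 0, "wy": 0, "wz": 0, "gripper": 0.45},
    {"tx": -0.01, "ty": 2.8, "tz": -0.03, "wx": 0, "wy": 0, "wz": 0, "gripper": 0.45},
    {"tx": -0.01, "ty": 3.3, "tz": -0.03, "wx": 0, "wy": 0, "wz": 0, "gripper": 0.45},
    {"tx": -0.01, "ty": 3.47, "tz": -0.03, "wx": 0, "wy": 0, "wz": 0, "gripper": 0.45},
    {"tx": -0.01, "ty": 3.47, "tz": -0.03, "wx": 0, "wy": 0, "wz": 0, "gripper": 0.45},
    {"tx": -0.01, "ty": 3.47, "tz": -0.03, "wx": 0, "wy": 0, "wz": 0, "gripper": 1},
    {"tx": -0.01, "ty": 3.47, "tz": -0.03, "wx": 0, "wy": 0, "wz": 0, "gripper": 1},
    {"tx": -0.01, "ty": 3.47, "tz": -0.03, "wx": 0, "wy": 0, "wz": 0, "gripper": 1},
    {"tx": -0.01, "ty": 3.47, "tz": -0.03, "wx": 0, "wy": 0, "wz": 0, "gripper": 1},
    {"tx": -0.01, "ty": 3.47, "tz": -0.03, "wx": 0, "wy": 0, "wz": 0, "gripper": 1},
  ],
  force=20,
)

```text
time: 34.45
tcp_pos: [0.4262, -0.0496, 0.0284]
tool_rot: [-0.079, -2.188, 2.191]
force: [-1.4, 5.8, 4.0]
width: 0.0196
```

```bash
python3 -c "
from h import *
rows((.4273,.0013,.026,-93.8))"
```

```text
now [ 0.4262 -0.0496  0.0284] phi -93.9 w 0.0196 F [-1.4  5.8  4. ] t 34.5
[ 0.05  0.05 -1.02] [-0.01 -0.01 -0.03]
```

Call:
arm_command(
  moves=[
    {"tx": 0, "ty": 0, "tz": -0.25, "wx": 0, "wy": 0, "wz": 0, "gripper": 1},
    {"tx": 0, "ty": 0, "tz": -0.5, "wx": 0, "wy": 0, "wz": 0, "gripper": 1},
    {"tx": 0, "ty": 0, "tz": -0.75, "wx": 0, "wy": 0, "wz": 0, "gripper": 1},
    {"tx": 0, "ty": 0, "tz": -0.95, "wx": 0, "wy": 0, "wz": 0, "gripper": 1},
    {"tx": 0, "ty": 0, "tz": -1.02, "wx": 0, "wy": 0, "wz": 0, "gripper": 1},
    {"tx": 0, "ty": 0, "tz": -1.02, "wx": 0, "wy": 0, "wz": 0, "gripper": 1},
    {"tx": 0, "ty": 0, "tz": -1.02, "wx": 0, "wy": 0, "wz": 0, "gripper": 1},
  ],
)

```text
time: 35.15
tcp_pos: [0.4298, 0.0017, 0.0285]
tool_rot: [-0.079, -2.188, 2.191]
force: [0.7, 1.2, -3.1]
width: 0.0195
```

Now I release, rise straight up, and check.

Call:
arm_command(
  moves=[
    {"tx": 0, "ty": 0, "tz": 0, "wx": 0, "wy": 0, "wz": 0, "gripper": 0.4},
    {"tx": 0, "ty": 0, "tz": 0, "wx": 0, "wy": 0, "wz": 0, "gripper": 0.4},
    {"tx": 0, "ty": 0, "tz": 0, "wx": 0, "wy": 0, "wz": 0, "gripper": 0.4},
    {"tx": 0, "ty": -0.6, "tz": 0, "wx": 0, "wy": 0, "wz": 0, "gripper": 0.4},
    {"tx": 0, "ty": -1.6, "tz": 0, "wx": 0, "wy": 0, "wz": 0, "gripper": 0.4},
    {"tx": 0, "ty": -2.6, "tz": 0, "wx": 0, "wy": 0, "wz": 0, "gripper": 0.4},
    {"tx": 0, "ty": -3.5, "tz": 0, "wx": 0, "wy": 0, "wz": 0, "gripper": 0.4},
    {"tx": 0, "ty": -3.5, "tz": 0, "wx": 0, "wy": 0, "wz": 0, "gripper": 0.4},
    {"tx": 0, "ty": -3.5, "tz": 0, "wx": 0, "wy": 0, "wz": 0, "gripper": 0.4},
  ],
)

```text
time: 36.05
tcp_pos: [0.4301, 0.0015, 0.2052]
tool_rot: [-0.084, -2.19, 2.193]
force: [0.0, 1.0, -0.8]
width: 0.0509
```

Run:
```python
from h import *
s=snap('wrist')
A=rectify(s,.38,.50,-.06,.08,.01,.0005);B=rectify(s,.38,.50,-.06,.08,.0545,.0005)
G=snap('scene')['img']
v=np.vstack([A,B]); cv2.imwrite('pics/r11.png',np.hstack([v,cv2.resize(G[100:300,150:520],(500,270+0))] if v.shape[0]==270 else [v,np.vstack([cv2.resize(G[100:300,150:520],(500,270)),np.zeros((v.shape[0]-270,500,3),np.uint8)])])[:,:,::-1])
for n,I,z in(('mark',A,.4535),('gripbase+top',B,.424),('gripA',A,.424)):
    r=I[int((.50-z)/.0005)].astype(int)
    m=((r[:,2]>130)&(r[:,0]-r[:,2]<40)) if n=='mark' else r.sum(1)<200
    k=np.where(m)[0]; print(n,(.08-.0005*(k.min()+.5)).round(4),(.08-.0005*(k.max()+.5)).round(4))
rows((.43,.0,.2,-93.8))
```

```text
mark 0.0028 -0.0033
gripbase+top 0.0102 -0.0058
gripA 0.0132 -0.0383
now [0.4283 0.0018 0.2023] phi -93.9 w 0.0511 F [ 0.2  0.1 -0.3] t 36.1
[-0.04  0.05  0.03] [-0.01 -0.01 -0.02]
```

View pics/r11.png

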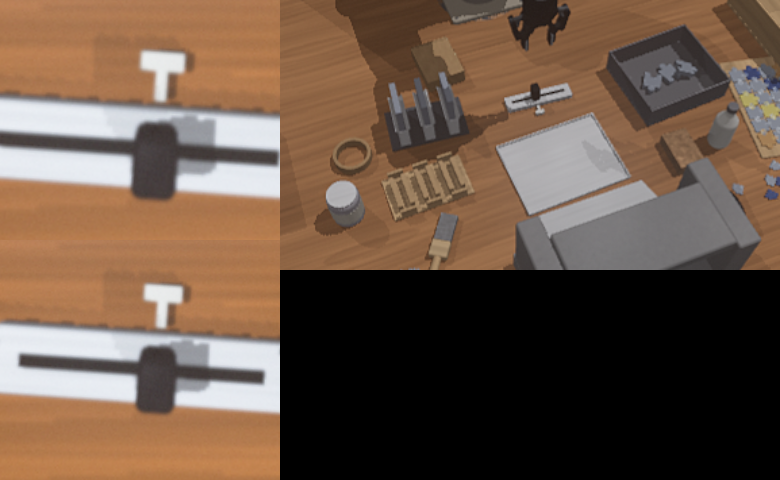

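The grip stands opposite the stem (grip centre y≈0.0018, pointer line ≈0.0015). The boards, tote and bystanders are all in place, so I hand in.

```bash
python3 -c "
from rig import robot
print(robot.close_job())"
```

```text
the job is handed in; nothing more can be done
None
```

The job is done and handed in at about 36 s of robot time; no verdict was reported.

I slid the speed slider to its zero end, where it stalled at about 28 N. With it left there, I put all three pieces from the tray in the tote. I then pushed all three boards into the magazine, one per slot. Last, I slid the slider to the white pointer.

My last checks showed:
- **Boards:** all three tops are at the same height as they were in the stand, about 126 mm, so they are fully home.
- **Pieces:** all three are in the tote, and the tray and stand are empty.
- **Slider:** it is within about 0.5 mm of the pointer line by the camera, whose calibration is good to about 2 mm.
- **Bystanders:** they look unmoved in the pictures; I did not measure them.

I saw no piece knocked aside, and no check failed. The one disagreement was in the early piece positions: the wrist and side views differed from the overhead "scene" camera by up to about 2 cm. I used the scene camera's values, and every grasp held.

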